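# Free the samples from a locked tube incubator

## Task

The power has failed with samples locked in the incubator's drawer. Lay the release pin in its sloping rest so that you can take it again end-on, push it down the small hole in the top of the incubator until the latch lets the drawer spring ajar, and put the pin back in its rest. Pull the drawer fully out, stand every tube upright in a pocket of the tube rack, and push the drawer shut until it latches; keep the tubes from tipping over and leave the flask and beaker where they are.

Things in the scene. Friction and masses are not known exactly. Their poses are not given: they have to be found in the camera images.
- incubator: white tube incubator, a box 150 (its x) x 185 (its y) x 115 mm high, fixed to the counter. Origin at the centre of its underside; x points from its drawer front to its back, z up; the drawer slides out along its -x. A control strip on its top is 4 mm higher
- release_hole (a point): centre of the 9 mm round access hole in the incubator's top plate (5 mm thick), at the upper surface, 115 mm above the counter, near the left edge seen from the front
- latch_pad (a point): centre of the flat pad (22 mm wide) of the hidden spring latch, 35 mm below the hole's mouth. Pressed straight down it yields up to 12 mm against 2.5 to 5.5 N and a little friction; 4 to 7 mm frees the drawer, which springs out about 30 mm by itself. It rises again when let go
- drawer (a joint): how far the sample drawer is out, m: 0 shut and latched, about 0.030 sprung ajar, 0.090 fully out (stop); it can be pushed to -0.003. Friction 1 N plus 20 N per m/s; it stays where it is left when out. Over the last 30 mm of closing an ejector spring resists (up to 4.5 N), over the last 15 mm also the latch (about 6 N) until it snaps in at 0 and holds
- drawer_handle (a point): middle of the drawer's handle: level round bar 11 mm thick, 100 mm long, along the incubator's y, 84 mm above the counter, axis 35 mm in front of the drawer's panel (29 mm gap), on two 8 mm posts 42 mm either side. The panel is 10 mm thick, 183 mm wide, top edge 113 mm up. Drawer fully out, the tubes stand 38 mm in front of the housing and 54 mm behind the panel
- release_pin: the loose release pin, about 40 g: square black grip 13 x 13 x 70 mm, steel shank 5 mm thick, 80 mm long, round tip. Origin on the grip's underside, below the end face where the shank starts; x points to the tip
- pin_grip (a point): middle of the pin's grip, on its axis; the grip runs 35 mm either way. x points to the tip. 6.5 mm up when the pin lies on the counter
- pin_tip (a point): the very tip of the pin's shank, 115 mm from pin_grip along the pin
- rest_grip (a point): where pin_grip lies when the pin is home in its sloping rest, 103 mm up. The rest is a fixed aluminium cradle on a dark plate 124 x 60 mm, tip down at 45 degrees: an open V 17 mm wide takes the shank, an open channel 18 mm wide the lower 30 mm of the grip, whose end face stops against the V; the upper 40 mm of the grip stand free. x points level, the way the tip points
- rest_tip (a point): where pin_tip lies when the pin is home in its rest, 21 mm up; the line from rest_grip to rest_tip is the pin's axis there
- tube_rack: loose white moulded tube rack 144 (x) x 104 (y) x 66 mm high, 250 g, origin at the centre of its underside. 7 x 5 open square pockets 17 to 19 mm wide, centred at x = 0, +-20, +-39, +-59 mm and y = 0, +-19.5, +-39 mm. A tube in a pocket stands on the 3 mm floor, its top 93 mm above the counter
- tube_1_mid (a point): centre (half-way up) of a capped sample tube 14.4 mm thick, 90 mm long, cap 16.6 mm wide and 10 mm high, 12 g; z to the cap. At the start it stands in the drawer in one of four 19 mm bores 46 mm deep, 34 mm apart in a row along the incubator's y, bottom 16 mm and top 106 mm above the counter, block top at 62 mm. May be absent
- tube_2_mid (a point): centre (half-way up) of a capped sample tube 14.4 mm thick, 90 mm long, cap 16.6 mm wide and 10 mm high, 12 g; z to the cap. At the start it stands in the drawer in one of four 19 mm bores 46 mm deep, 34 mm apart in a row along the incubator's y, bottom 16 mm and top 106 mm above the counter, block top at 62 mm. May be absent
- tube_3_mid (a point): centre (half-way up) of a capped sample tube 14.4 mm thick, 90 mm long, cap 16.6 mm wide and 10 mm high, 12 g; z to the cap. At the start it stands in the drawer in one of four 19 mm bores 46 mm deep, 34 mm apart in a row along the incubator's y, bottom 16 mm and top 106 mm above the counter, block top at 62 mm. May be absent
- tube_4_mid (a point): centre (half-way up) of a capped sample tube 14.4 mm thick, 90 mm long, cap 16.6 mm wide and 10 mm high, 12 g; z to the cap. At the start it stands in the drawer in one of four 19 mm bores 46 mm deep, 34 mm apart in a row along the incubator's y, bottom 16 mm and top 106 mm above the counter, block top at 62 mm. May be absent
- flask: a volumetric flask 62 mm wide and 172 mm high; bystander, origin at the centre of its underside
- beaker: an empty beaker 56 mm wide and 70 mm high; bystander, origin at the centre of its underside
There are look-alikes about, which are no part of the job. Leave any red look-alike of the part that bears rest_grip alone.

How it is judged:
By the outcome, as a careful person would: the job done as asked, in the order asked, and still so for the second after the job is handed in, with the robot touching nothing.
Of tube_1, tube_2, tube_3, tube_4 only 2 to 4 are there at a start; the rules pass over those that are not, and their reading is None.
At some moment in a run one of tube_rack, release_pin may be knocked a few centimetres aside while the robot is not near it.
It also fails if it takes over 210 s, if anything falls off the work surface, if the arm or the gripper's body presses on something with over 40 N, if the wrist force passes 120 N, or if a joint passes its speed limit or range.

## Robot

A 7-joint arm with a two-finger parallel gripper is mounted at the origin on a cart in front of the work surface, level with it; the furniture and walls round the work are solid. World frame = base frame: x ahead of the robot, y to its left, z up, the work surface at z = 0. Lengths are in m, angles in rad, forces in N, time in s.
With the tool pointing down it reaches from about 0.4 to 0.85 m from the base axis. Payload 10.4 kg.
Tool frame: the origin (TCP) lies at the very end of the fingers, on their centre line; the grasp point (between the pads) lies 19 mm behind it (arm.grasp_offset is the distance from the TCP to the grasp point, in m); z points along the fingers, y is the line along which they close (so a half turn about z gives the same grasp; the last joint's range is limited). The gripper opens to 87 mm and grips with 3 to 60 N. Pads are 19 mm wide; open, the fingers measure 117 mm over their backs; the gripper's body (75 mm by 190 mm) begins 51 mm behind the grasp point.
Start: joints at [-1.19, 0.332, -0.065, 1.46, 0.022, 1.35, -0.088], TCP at [0.246, 0.575, 0.185] pointing down, gripper open.
Joint ranges: [-2.6, 2.6], [-0.5, 2.12], [-1.47, 1.34], [0.16, 2.42], [-1.27, 4.41], [0.06, 2.06], [-2.6, 2.6]. Speed limits (rad/s): [2.22, 2.22, 2.79, 2.79, 3.14, 3.14, 3.14].

## Interface

Orientations are given as a unit quaternion [x, y, z, w].
In Python, from cell import arm gives the robot as it stands.
- The arm moves only by the tool jog_arm, never from a script. Its arguments are lists of equal length, an entry for each row: "linear": the shift along the tool's x, y, z in m, a list of three; "rotation": the turn, a rotation vector about the tool's x, y, z in rad, a list of three; "fingers": the finger opening in m, from 0 to 0.087. A call has 1 to 10 rows; each row shifts and turns the commanded pose from where the row before left it, along the tool's axes as they then stand; what a row does not reach is not made up. A row lasts 1/8 s, in which the tool goes at most 62.5 mm and 10.7 degrees, less where a joint would pass 70% of its speed; a pose out of reach is approached as far as the arm can. A call is refused whole if a number of a shift passes 0.0625 or a number of a turn 0.188, either way. A call with a gripper value outside its range is refused whole. The fingers move at their own pace and stop on an object; "grip_force" is the grip in N (left out, the last holds). Time passes only in rows, so rows that do not move let the fingers close. It gives the time, the measured TCP pose, the force, the opening and the grip force at its end, in the units of the state.
- arm.sense(): the state, without advancing time (a new reading comes with each control period).
- arm.grab_frame(name): name is "scene" or "top" or "wrist"; returns a dict with "image" (384x512x3 uint8, red, green, blue), "z_map" (384x512 float32, m along the optical axis (not along the pixel's ray), 0 where there is no reading), "vertical_fov" (degrees; the focal length in pixels is half the picture's height over the tangent of half this angle, whatever the lens; pixels are square), "cx", "cy" (the principal point, pixels), "R" (3x3) and "t" (3): a world point X has camera coordinates R X + t. Camera axes: x right, y down, z forward; pixel columns grow to the right and rows downward; lengths in m; the calibration is good to about 2 mm. A picture is of the moment at which its call begins.
- arm.job_done(): hands the job in; it is judged then, once.
The state is a dict: "time_s": time; "joint_positions": joint angles; "qd": joint speeds; "joint_torque": joint torques, N m; "ee_pos": TCP position; "eef_rot": TCP orientation; "contact_force": force on the tool from outside, world axes, zero at the start; "wrist_torque": the same for the moment, N m; "gripper_width": opening from 0.0 (shut) to 1.0 (fully open); "grasp_force": force on a finger pad.
Only numpy, scipy, OpenCV 4.12 (cv2) and the standard library are available. Lean on these libraries where they do the work, as an engineer would, in place of code of your own. Each camera call takes 0.05 s, during which the arm holds its last target. There are 200 camera calls.

## Working session

There is one attempt and no reset: what is moved stays moved. The work goes in short steps, Python scripts to look and compute and a tool call to move; the robot and the scene stay as the last step left them, time stands still between calls to the robot, and variables do not carry over. Pictures are saved under pics/ and viewed, at most 14 in all, crops included, and the job is handed in when it is done.

Besides the shell and the picture viewer there is one more tool, called after ">>>" as name(argument=value, ...), one argument or row to a line, values as JSON. jog_arm: Moves the arm, as the interface text tells. Its arguments: {"type":"object","properties":{"linear":{"type":"array"},"rotation":{"type":"array"},"fingers":{"type":"array"},"grip_force":{"type":"number"}},"required":["linear","rotation","fingers"]}

```bash
ls; mkdir -p pics; cat > h.py <<'E'
import numpy as np, cv2, pickle
from cell import arm
from scipy.spatial.transform import Rotation as Ro
def grab(n):
    f=arm.grab_frame(n); pickle.dump(f,open(f'{n}.pkl','wb')); return f
def load(n): return pickle.load(open(f'{n}.pkl','rb'))
def foc(f): return f['image'].shape[0]/2/np.tan(np.radians(f['vertical_fov'])/2)
def ray(f,u,v):
    d=np.array([(u-f['cx'])/foc(f),(v-f['cy'])/foc(f),1.]); R=np.array(f['R']); return -R.T@np.array(f['t']), R.T@d
def onz(f,u,v,z):
    o,d=ray(f,u,v); return o+d*(z-o[2])/d[2]
def dep(f,u,v):
    o,d=ray(f,u,v); return o+d*f['z_map'][int(v),int(u)]
def cloud(f):
    h,w=f['z_map'].shape; v,u=np.mgrid[:h,:w]; z=f['z_map']
    P=np.stack([(u-f['cx'])/foc(f)*z,(v-f['cy'])/foc(f)*z,z],-1)-np.array(f['t']); return P@np.array(f['R'])
def proj(f,X):
    c=np.array(f['R'])@np.array(X)+np.array(f['t']); return c[:2]/c[2]*foc(f)+[f['cx'],f['cy']]
def save(f,name,crop=None,s=1):
    im=f['image'][:,:,::-1]
    if crop: im=im[crop[1]:crop[3],crop[0]:crop[2]]
    cv2.imwrite('pics/'+name,cv2.resize(im,None,fx=s,fy=s,interpolation=cv2.INTER_CUBIC))
E
python3 - <<'E'
from h import *
a=grab('scene');b=grab('top')
im=np.vstack([a['image'],b['image']])[:,:,::-1]
cv2.imwrite('pics/a.png',cv2.resize(a['image'][:,:,::-1],None,fx=1.5,fy=1.5));cv2.imwrite('pics/b.png',cv2.resize(b['image'][:,:,::-1],None,fx=1.5,fy=1.5))
for f in(a,b): print(f['vertical_fov'],f['cx'],f['cy'],-np.array(f['R']).T@f['t'],np.array(f['R']))
print(arm.sense())
E
```

```text
pics
55.88837895458371 255.25092998742218 193.75299068473893 [-0.05910118 -0.90382252  0.97992014] [[ 0.84664836 -0.53197192  0.01387207]
 [-0.3124655  -0.51806066 -0.79622765]
 [ 0.43075733  0.66979028 -0.60483808]]
44.721643196903585 256.46978681629963 197.58433809026465 [-0.40659578 -0.40525181  1.73341926] [[ 0.46111044 -0.88734204  0.00112279]
 [-0.73792865 -0.38416933 -0.55486506]
 [ 0.49278644  0.25502553 -0.8319396 ]]
{'time_s': 0.1, 'joint_positions': array([-1.18961973,  0.33283663, -0.06468506,  1.46084404,  0.0215923 ,
        1.34993995, -0.08850615]), 'qd': array([-0.00105373, -0.00124479, -0.00043648, -0.00251114,  0.00041295,
        0.00016727,  0.00115846]), 'joint_torque': array([ 1.09377408e-03, -6.24545503e+01,  2.44274869e-02, -3.90715992e+01,
       -6.13172539e-02,  3.66449158e-02,  9.45983038e-05]), 'ee_pos': array([0.24541108, 0.57436088, 0.1842224 ]), 'eef_rot': array([ 2.00521076e-01,  9.79689162e-01, -6.58163808e-04, -1.04961531e-04]), 'contact_force': array([ 0.72301529, -0.02991597, -0.33930445]), 'wrist_torque': array([ 0.06362628, -0.01390358,  0.02326684]), 'grasp_force': 0.0, 'gripper_width': 0.996663636133068}
```

View pics/a.png

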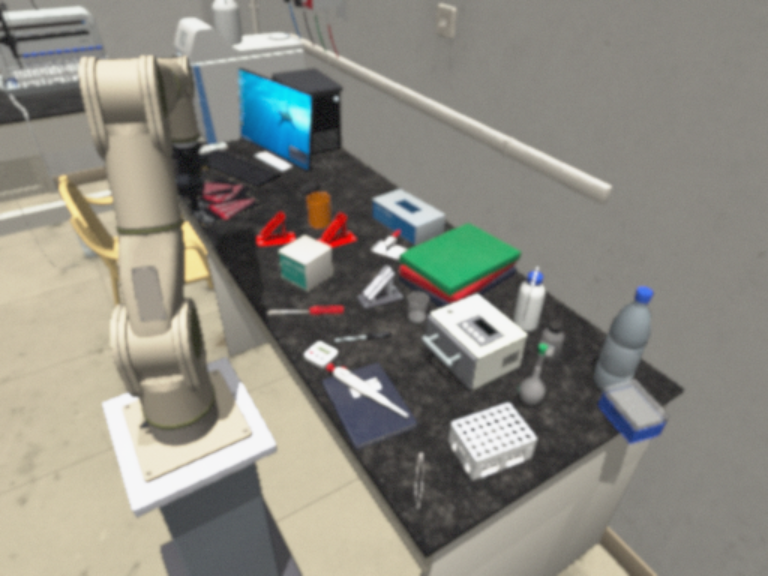

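View pics/b.png

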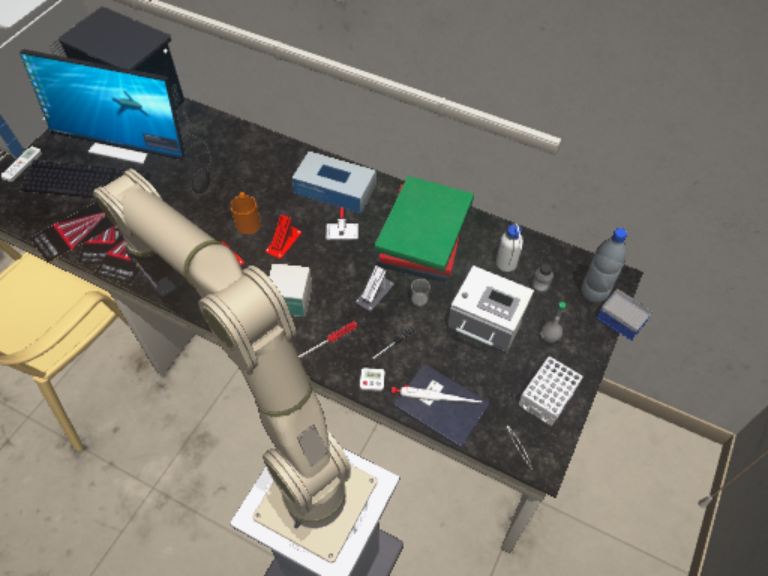

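The scene holds:
- The white incubator, at top-view (490,305) in the 1.5x picture.
- The pin, with a black grip at (402,338) and its tip at (375,357). The red-handled screwdriver at (340,333) is a look-alike.
- The aluminium rest on a dark plate at (375,288). The red cradles at (283,235) and (230,255) are look-alikes, as is the red/white stand at (342,230).
- The rack at (550,390), flask at (553,330) and beaker at (420,290).

```bash
python3 - <<'E'
from h import *
b=load('top');a=load('scene')
save(b,'c.png',(220,160,420,290),4); 
for n,f in(('top',b),('scene',a)):
    P=cloud(f); im=f['image'].astype(int)
    hsvw=(im.min(-1)>150)
    # incubator top
    x,y,z=P[...,0],P[...,1],P[...,2]
    def rect(m,label):
        m=m.astype(np.uint8); k,l,st,c=cv2.connectedComponentsWithStats(m)
        for i in range(1,k):
            if st[i,4]>60:
                q=P[l==i][:,:2]; r=cv2.minAreaRect((q*1000).astype(np.float32)); print(n,label,st[i,4],np.round(c[i]),'c',np.round(r[0]),'sz',np.round(r[1]),'ang',round(r[2],1),'z',np.round(np.median(P[l==i][:,2]),3))
    rect((abs(z-.117)<.006)&(x>0.3)&(x<1.1)&(y>-.6)&(y<.2)&hsvw,'inc')
    rect((abs(z-.066)<.006)&(x>0.3)&(x<1.1)&(y<.3)&hsvw,'rack')
    rect((z>.15)&(z<.19)&(x>.5)&(y<.3)&(y>-.7)&(x<1),'flask')
    rect((abs(z-.07)<.006)&(x>0.3)&(x<1.1)&(y<.3)&~hsvw,'z70')
    rect((z>.02)&(z<.14)&(x>.4)&(x<.85)&(y>-.1)&(y<.4),'objs')
for u,v in[(402,338),(375,357),(385,350),(380,268),(368,303),(375,288)]:
    print((u,v),dep(b,u/1.5,v/1.5).round(3))
E
```

```text
top inc 1013 [328. 199.] c [ 683. -174.] sz [186. 167.] ang 89.5 z 0.117
top rack 237 [417. 207.] c [ 854. -521.] sz [108.  66.] ang 75.9 z 0.065
top rack 450 [368. 257.] c [ 537. -416.] sz [103. 149.] ang 80.7 z 0.066
top flask 72 [343. 155.] c [ 872. -157.] sz [85. 39.] ang 19.3 z 0.17
top flask 129 [404. 177.] c [ 894. -422.] sz [41. 82.] ang 4.7 z 0.175
top z70 80 [310. 125.] c [1070.   70.] sz [ 19. 215.] ang 0.1 z 0.07
top z70 74 [267. 173.] c [720. 109.] sz [ 19. 165.] ang 9.5 z 0.068
top z70 72 [421. 201.] c [ 891. -529.] sz [115.  27.] ang 80.2 z 0.068
top objs 1681 [277. 165.] c [783. 100.] sz [152. 240.] ang 4.5 z 0.096
top objs 574 [196. 191.] c [483. 359.] sz [117.  94.] ang 20.3 z 0.099
top objs 199 [249. 189.] c [607. 161.] sz [43. 81.] ang 83.6 z 0.062
top objs 180 [307. 196.] c [682. -91.] sz [169.  18.] ang 0.1 z 0.115
top objs 159 [280. 194.] c [656.  30.] sz [61. 53.] ang 15.4 z 0.05
top objs 80 [228. 220.] c [447. 173.] sz [26. 92.] ang 61.3 z 0.025
scene inc 1312 [318. 217.] c [ 681. -175.] sz [190. 165.] ang 89.7 z 0.115
scene rack 521 [423. 269.] c [ 855. -521
[... 263 characters left out ...]
z70 237 [365. 178.] c [ 1.066e+03 -1.000e+00] sz [ 15. 601.] ang 0.4 z 0.07
scene z70 159 [299. 187.] c [777.  55.] sz [149. 297.] ang 49.8 z 0.069
scene z70 249 [473. 251.] c [1066. -551.] sz [294.  11.] ang 89.8 z 0.07
scene z70 100 [326. 241.] c [ 669. -264.] sz [ 55. 168.] ang 69.8 z 0.07
scene objs 1934 [291. 186.] c [724.  62.] sz [323. 252.] ang 89.9 z 0.094
scene objs 759 [204. 174.] c [482. 364.] sz [121. 111.] ang 18.5 z 0.083
scene objs 207 [254. 188.] c [606. 157.] sz [38. 83.] ang 78.1 z 0.059
(402, 338) [0.512 0.014 0.007]
(375, 357) [0.425 0.056 0.001]
(385, 350) [0.453 0.039 0.01 ]
(380, 268) [-0.407 -0.405  1.733]
(368, 303) [0.574 0.158 0.004]
(375, 288) [0.601 0.148 0.054]
```

View pics/c.png

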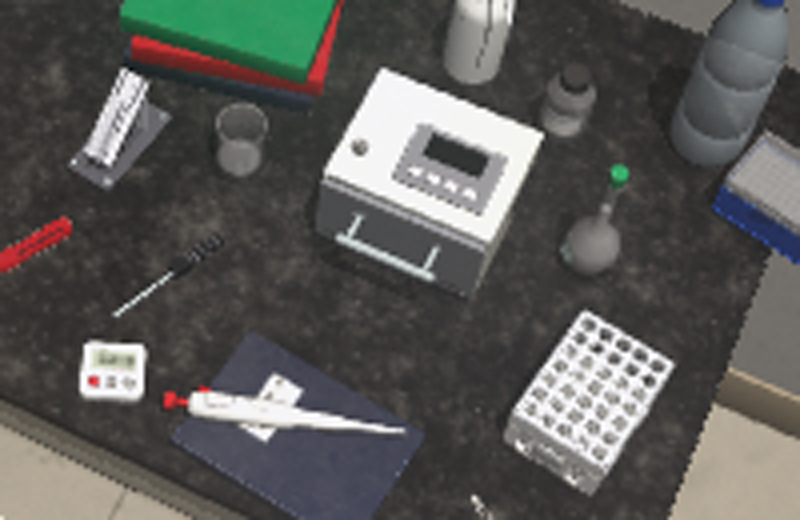

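The enlarged crop confirms the pin (black grip, shank tip at (115,315)) and the aluminium rest (about (115,115)). The hole is at (360,147). I'm moving above the pin and rest for a close look.

>>> jog_arm(
  linear=[
    [0,0,-0.05],
    [0,0,-0.05],
    [0,0,-0.045],
    [-0.03,-0.025,0],
    [-0.04,-0.033,0],
    [-0.04,-0.033,0],
    [-0.04,-0.033,0],
    [-0.04,-0.033,0],
    [-0.04,-0.033,0],
    [-0.04,-0.033,0],
  ],
  rotation=[
    [0,0,0],
    [0,0,0],
    [0,0,0],
    [0,0,0],
    [0,0,0],
    [0,0,0],
    [0,0,0],
    [0,0,0],
    [0,0,0],
    [0,0,0],
  ],
  fingers=[0.05,0.05,0.05,0.05,0.05,0.05,0.05,0.05,0.05,0.05],
)

```text
time_s: 1.35
ee_pos: [0.4067, 0.2619, 0.3297]
eef_rot: [0.201, 0.98, -0.0, -0.0]
contact_force: [1.2, 0.5, 0.2]
gripper_width: 0.576
grasp_force: 0.0
```

>>> jog_arm(
  linear=[
    [-0.04,-0.033,0],
    [-0.04,-0.033,0],
    [-0.04,-0.033,0],
    [-0.04,-0.033,0],
    [0,0,0],
  ],
  rotation=[
    [0,0,0],
    [0,0,0],
    [0,0,0],
    [0,0,0],
    [0,0,0],
  ],
  fingers=[0.05,0.05,0.05,0.05,0.05],
)

```text
time_s: 1.98
ee_pos: [0.5025, 0.0749, 0.3297]
eef_rot: [0.204, 0.979, -0.001, 0.0]
contact_force: [-0.3, 0.1, -0.1]
gripper_width: 0.575
grasp_force: 0.0
```

```bash
cat >> h.py <<'E'
def pose():
    s=arm.sense(); return np.array(s['ee_pos']),Ro.from_quat(s['eef_rot'])
E
python3 - <<'E'
from h import *
p,R=pose(); f=grab('wrist'); save(f,'w1.png',None,1.5)
C=-np.array(f['R']).T@f['t']; print(arm.sense()['time_s'],p,R.as_matrix().round(3)); print('cam in tool',R.inv().apply(C-p), (np.array(f['R'])@R.as_matrix()).round(3),f['vertical_fov'],f['cx'],f['cy'])
E
```

```text
2.025 [0.50250954 0.07486797 0.32972222] [[-0.917  0.399 -0.   ]
 [ 0.399  0.917 -0.001]
 [-0.    -0.001 -1.   ]]
cam in tool [ 0.066457    0.00059658 -0.19985553] [[-0.001  1.    -0.002]
 [-0.969 -0.002 -0.245]
 [-0.245  0.002  0.969]] 59.43417433202927 256.14766655079217 185.78519757497133
```

View pics/w1.png

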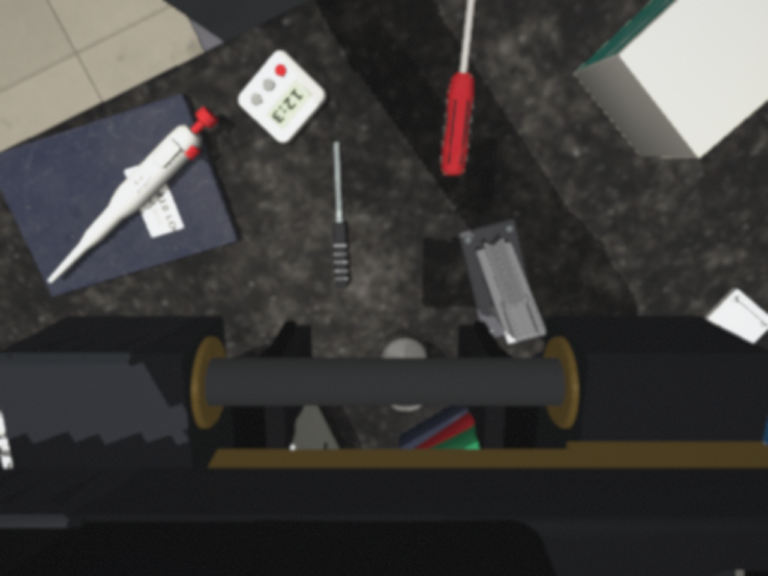

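The wrist view shows the pin's shank tip at (337,145), its grip from (341,222) to (343,283), and the rest at (460–545, 222–342). Next I'm computing their poses.

```bash
python3 - <<'E'
from h import *
f=load('wrist')
for n,(u,v) in dict(tip=(337,143),gs=(341,222),ge=(343,284)).items(): print(n,onz(f,u/1.5,v/1.5,.0065).round(4))
P=cloud(f); z=P[...,2]; im=f['image']
sub=np.zeros(z.shape,bool); sub[140:232,300:368]=1
m=sub&(z>.012)&(f['z_map']>0)
q=P[m]; print(len(q),q.min(0),q.max(0))
# principal dir
for lo,hi in[(.012,.03),(.03,.05),(.05,.07),(.07,.09),(.09,.12)]:
    s=q[(q[:,2]>lo)&(q[:,2]<hi)]
    if len(s): print(lo,len(s),s.mean(0).round(4), s.min(0).round(3),s.max(0).round(3))
mm=sub&(z>-.005)&(z<.012); print(P[mm].mean(0))
save(f,'w2.png',(295,135,375,235),6)
E
```

```text
tip [0.4163 0.0625 0.0065]
gs [0.4899 0.0329 0.0065]
ge [0.5513 0.0068 0.0065]
2204 [0.48005265 0.09985614 0.01201152] [0.64976312 0.1883632  0.44771546]
0.012 109 [0.5837 0.1617 0.0257] [0.565 0.141 0.012] [0.642 0.188 0.03 ]
0.03 418 [0.5861 0.1636 0.0403] [0.565 0.141 0.03 ] [0.641 0.183 0.05 ]
0.05 436 [0.6048 0.1611 0.0603] [0.585 0.141 0.05 ] [0.641 0.181 0.07 ]
0.07 524 [0.6254 0.1589 0.0797] [0.604 0.139 0.07 ] [0.649 0.177 0.09 ]
0.09 229 [0.6389 0.157  0.0943] [0.623 0.139 0.09 ] [0.65  0.175 0.103]
[0.60066996 0.16583787 0.00263111]
```

View pics/w2.png

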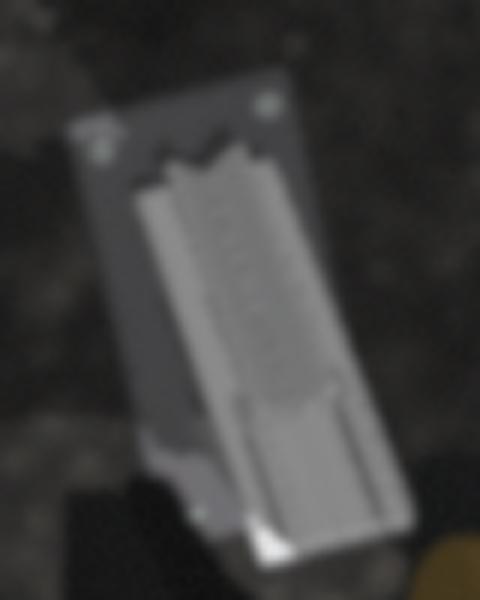

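The crop shows the V at the low end (pointing toward the robot) and the channel at the high end, crop (255–415, 390–560). It is the aluminium rest on the dark plate, so it is the right one.

```bash
python3 - <<'E'
from h import *
f=load('wrist');P=cloud(f);z=P[...,2]
sub=np.zeros(z.shape,bool); sub[140:232,300:368]=1
m=(sub&(z>.02)&(z<.11)&(P[...,0]>.55)).astype(np.uint8)
k,l,st,c=cv2.connectedComponentsWithStats(m); i=1+st[1:,4].argmax(); q=P[l==i]
print(st[i],cv2.minAreaRect((q[:,:2]*1000).astype(np.float32)))
for a,b in[((307,155),(320,212.5)),((343,146.3),(348.5,177))]:
    A=onz(f,*a,.004);B=onz(f,*b,.004);print('plate edge',A.round(4),B.round(4),np.degrees(np.arctan2(*(A-B)[1::-1])))
A=onz(f,307,155,.004);B=onz(f,343,146.3,.004);print('plate front',A,B,np.linalg.norm(A-B),np.degrees(np.arctan2(*(B-A)[1::-1])))
for nm,(u0,u1,v0,v1) in dict(floor=(342,353,207,219),v=(329,342,170,196)).items():
    s=P[v0:v1,u0:u1].reshape(-1,3); cc=s.mean(0); n=np.linalg.svd(s-cc)[2][2]; print(nm,cc.round(4),(n*np.sign(n[2])).round(3))
def c(u,v): return 295+u/6,135+v/6
for u,v in[(143,205),(265,172),(265,550),(405,515),(240,400),(335,385)]: print((u,v),dep(f,*c(u,v)).round(4))
print(np.round(P[150:232:3,345,:],3).tolist())
E
```

```text
[ 318  159   46   70 1707] ((607.1149291992188, 162.13009643554688), (36.0054931640625, 83.85796356201172), 81.98968505859375)
plate edge [0.5505 0.1429 0.004 ] [0.6479 0.1275 0.004 ] 171.03315959501828
plate edge [0.5603 0.1996 0.004 ] [0.6103 0.1908 0.004 ] 170.00600082119854
plate front [0.55051922 0.14289541 0.004     ] [0.56032964 0.19958318 0.004     ] 0.057530405425769364 80.18160592240244
floor [0.6293 0.1575 0.0897] [0.373 0.887 0.272]
v [0.5934 0.1614 0.0557] [0.34  0.914 0.221]
(143, 205) [0.5745 0.1501 0.0222]
(265, 172) [0.5784 0.1814 0.0241]
(265, 550) [0.6428 0.1401 0.0933]
(405, 515) [0.6471 0.1723 0.0943]
(240, 400) [0.6169 0.1502 0.0661]
(335, 385) [0.6169 0.1702 0.0804]
[[0.568, 0.201, -0.001], [0.573, 0.2, -0.001], [0.575, 0.197, 0.007], [0.579, 0.195, 0.008], [0.584, 0.193, 0.009], [0.588, 0.192, 0.009], [0.593, 0.19, 0.008], [0.597, 0.188, 0.009], [0.593, 0.182, 0.039], [0.595, 0.179, 0.044], [0.599, 0.177, 0.046], [0.598, 0.174, 0.062], [0.601, 0.172, 0.065], [0.605, 0.17, 0.066], [0.608, 0.168, 0.068], [0.611, 0.166, 0.071], [0.615, 0.164, 0.074], [0.618, 0.163, 0.074], [0.623, 0.161, 0.072], [0.627, 0.16, 0.074], [0.629, 0.157, 0.079], [0.632, 0.156, 0.082], [0.636, 0.154, 0.083], [0.638, 0.152, 0.088], [0.64, 0.15, 0.092], [0.643, 0.148, 0.094], [0.691, 0.156, 0.001], [0.696, 0.154, 0.003]]
```

>>> jog_arm(
  linear=[
    [-0.027,-0.0215,0.03],
    [-0.027,-0.0215,0.05],
    [0,0,0.05],
    [0,0,0.05],
    [0,0,0.05],
    [0,0,0.04],
    [0,0,0.03],
    [0,0,0.018],
    [0,0,0.007],
    [0,0,0],
  ],
  rotation=[
    [0,0,-0.019],
    [0,0,0],
    [0,0,0],
    [0,0,0],
    [0,0,0],
    [0,0,0],
    [0,0,0],
    [0,0,0],
    [0,0,0],
    [0,0,0],
  ],
  fingers=[0.05,0.05,0.05,0.05,0.05,0.05,0.05,0.05,0.05,0.05],
)

```text
time_s: 3.28
ee_pos: [0.5351, 0.0192, 0.0053]
eef_rot: [0.191, 0.982, 0.0, 0.0]
contact_force: [-0.2, -0.7, 1.0]
gripper_width: 0.577
grasp_force: 0.0
```

>>> jog_arm(
  linear=[
    [0,0,0],
    [0,0,0],
    [0,0,0],
    [0,0,0],
    [0,0,0],
    [0,0,0],
  ],
  rotation=[
    [0,0,0],
    [0,0,0],
    [0,0,0],
    [0,0,0],
    [0,0,0],
    [0,0,0],
  ],
  fingers=[0.05,0,0,0,0,0],
  grip_force=30,
)

```text
time_s: 4.03
ee_pos: [0.5348, 0.0189, 0.0049]
eef_rot: [0.191, 0.982, 0.0, -0.0]
contact_force: [-0.4, 0.2, -0.5]
gripper_width: 0.091
grasp_force: 0.0
```

>>> jog_arm(
  linear=[
    [0,0,-0.02],
    [0,0,-0.05],
    [0,0,-0.05],
    [0,0,-0.05],
    [0,0,-0.03],
    [0,0,0],
  ],
  rotation=[
    [0,0,0],
    [0,0,0],
    [0,0,0],
    [0,0,0],
    [0,0,0],
    [0,0,0],
  ],
  fingers=[0,0,0,0,0,0],
)

```text
time_s: 4.78
ee_pos: [0.5361, 0.019, 0.2073]
eef_rot: [0.191, 0.982, 0.001, 0.002]
contact_force: [0.6, 0.2, -0.5]
gripper_width: 0.008
grasp_force: 0.0
```

```bash
python3 - <<'E'
from h import *
f=grab('wrist'); save(f,'w3.png',(100,50,420,290),2)
p,R=pose(); print(p,R.as_matrix().round(3))
E
```

```text
[0.5352718  0.01899229 0.20555896] [[-0.927  0.375  0.002]
 [ 0.375  0.927  0.001]
 [-0.001  0.001 -1.   ]]
```

View pics/w3.png

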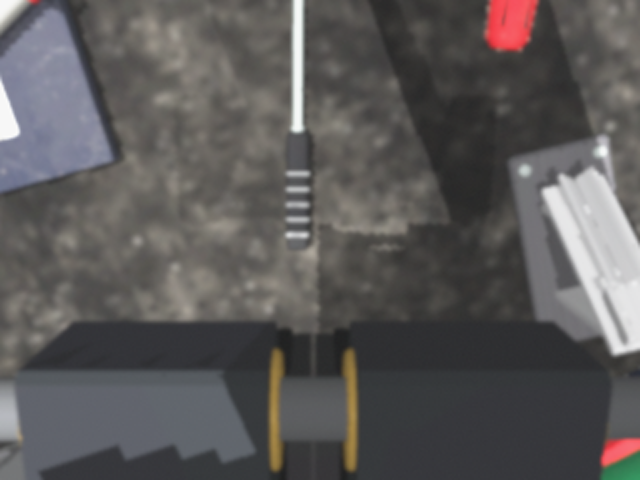

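```bash
python3 - <<'E'
from h import *
f=load('wrist')
def c(u,v): return 100+u/2,50+v/2
for n,(u,v) in dict(gs=(298,131),ge=(297,248),sh=(298,10)).items(): print(n,onz(f,*c(u,v),.0065).round(4))
p,R=pose(); print('tcp px',proj(f,p),'grip spot px',proj(f,[p[0],p[1],.0065]))
b=grab('top'); P=cloud(b); print(dep(b,402/1.5,338/1.5)); save(b,'c2.png',(220,190,320,260),6)
E
```

```text
gs [0.4885 0.0316 0.0065]
ge [0.5528 0.0044 0.0065]
sh [0.4272 0.0568 0.0065]
tcp px [254.05471578 208.22062006] grip spot px [254.19327399 156.32370733]
[0.510908   0.01385762 0.00945496]
```

View pics/c2.png

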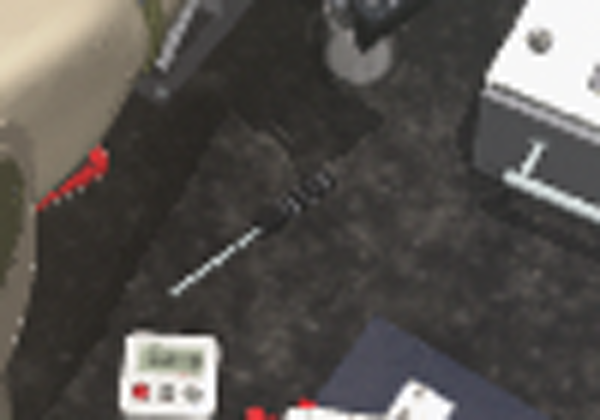

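```bash
python3 - <<'E'
from h import *
b=load('top');f=load('wrist')
for u,v in[(262,225),(335,177),(172,293)]:
    px=(220+u/6,190+v/6); print(onz(b,*px,.0065).round(4),dep(b,*px).round(4))
P=cloud(f); 
print('wrist col',P[50:180:10,249].round(4).tolist())
print('counter',P[60:170:20,200].round(4).tolist())
a=grab('scene'); save(a,'c3.png',(200,190,300,265),8)
q=(a['image']).astype(int)
print('scene tcp',proj(a,pose()[0]),'pin pred',proj(a,[.4885,.0316,.0065]),proj(a,[.5528,.0044,.0065]))
E
```

```text
[0.4944 0.0262 0.0065] [0.4928 0.0254 0.0097]
[ 0.5541 -0.0023  0.0065] [ 0.5514 -0.0034  0.0113]
[0.4164 0.0572 0.0065] [0.4149 0.0563 0.0097]
wrist col [[0.4228, 0.0587, 0.0099], [0.4324, 0.0548, 0.009], [0.4423, 0.0507, 0.0105], [0.4521, 0.0466, 0.0098], [0.4621, 0.0425, 0.0089], [0.4723, 0.0383, 0.0091], [0.4826, 0.034, 0.0093], [0.4929, 0.0298, 0.0135], [0.5034, 0.0255, 0.0134], [0.514, 0.0211, 0.0142], [0.5249, 0.0167, 0.014], [0.5359, 0.0121, 0.0138], [0.5472, 0.0074, 0.0128]]
counter [[0.4104, 0.0033, -0.0], [0.4301, -0.0059, -0.0015], [0.4506, -0.0152, -0.0011], [0.4716, -0.0245, 0.0003], [0.4933, -0.0347, -0.0014], [0.5155, -0.0446, -0.0004]]
scene tcp [255.45013217 181.46447763] pin pred [243.40455617 223.52140911] [260.55701266 221.84135741]
```

View pics/c3.png

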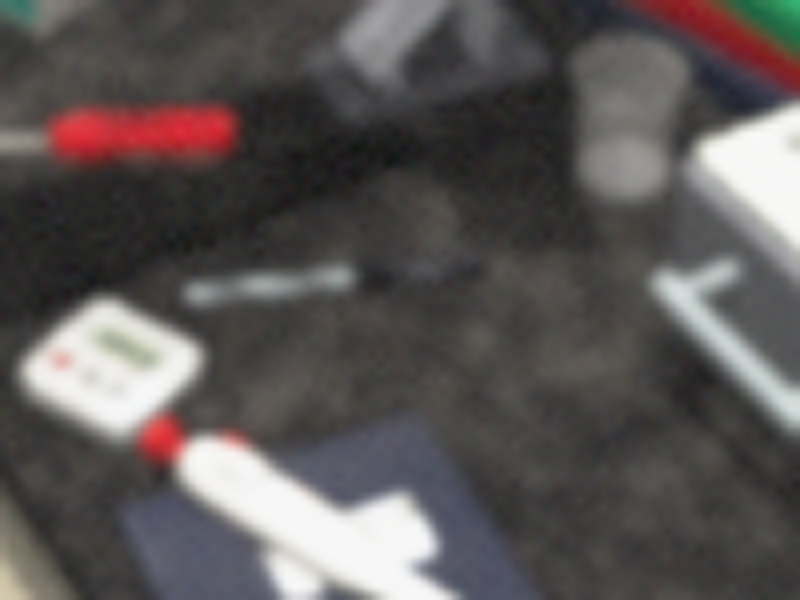

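The pin hasn't moved and the fingers closed without holding it. I'm checking the finger profile numerically in the tool frame.

```bash
python3 - <<'E'
from h import *
f=load('wrist');p,R=pose();P=cloud(f)
T=R.inv().apply((P-p).reshape(-1,3)).reshape(P.shape)
for v in range(196,250,3):
    print(v,[tuple((T[v,u]*1000).round().astype(int)) for u in (236,244,250,254,258,264,272)])
E
```

```text
196 [(np.int64(-53), np.int64(-23), np.int64(204)), (np.int64(-52), np.int64(-12), np.int64(202)), (np.int64(-53), np.int64(-5), np.int64(205)), (np.int64(-53), np.int64(0), np.int64(204)), (np.int64(-53), np.int64(5), np.int64(205)), (np.int64(-53), np.int64(13), np.int64(205)), (np.int64(-52), np.int64(23), np.int64(203))]
199 [(np.int64(-57), np.int64(-23), np.int64(205)), (np.int64(-57), np.int64(-12), np.int64(204)), (np.int64(-57), np.int64(-5), np.int64(205)), (np.int64(-57), np.int64(0), np.int64(204)), (np.int64(-57), np.int64(5), np.int64(205)), (np.int64(-57), np.int64(13), np.int64(204)), (np.int64(-57), np.int64(23), np.int64(204))]
202 [(np.int64(-60), np.int64(-23), np.int64(204)), (np.int64(-60), np.int64(-13), np.int64(203)), (np.int64(-61), np.int64(-5), np.int64(204)), (np.int64(-61), np.int64(0), np.int64(204)), (np.int64(-61), np.int64(5), np.int64(205)), (np.int64(-60), np.int64(13), np.int64(203)), (np.int64(-60), np.int64(23), np.int64(203))]
205 [(np.int64(-65), np.int64(-23), np.int64(204)), (np.int64(-64), np.int64(-13), np.int64(204)), (np.int64(-64), np.i
[... 3956 characters left out ...]
t64(-124)), (np.int64(32), np.int64(5), np.int64(-126))]
244 [(np.int64(33), np.int64(-4), np.int64(-130)), (np.int64(31), np.int64(-2), np.int64(-127)), (np.int64(31), np.int64(0), np.int64(-126)), (np.int64(31), np.int64(1), np.int64(-126)), (np.int64(31), np.int64(1), np.int64(-127)), (np.int64(31), np.int64(3), np.int64(-126)), (np.int64(31), np.int64(5), np.int64(-126))]
247 [(np.int64(32), np.int64(-4), np.int64(-130)), (np.int64(31), np.int64(-2), np.int64(-127)), (np.int64(31), np.int64(0), np.int64(-128)), (np.int64(31), np.int64(1), np.int64(-127)), (np.int64(30), np.int64(1), np.int64(-127)), (np.int64(31), np.int64(3), np.int64(-127)), (np.int64(31), np.int64(5), np.int64(-127))]
```

```bash
python3 - <<'E'
from h import *
print(arm.grasp_offset,[x for x in dir(arm) if x[0]!='_'])
p,R=pose()
for n in('scene','top'):
    f=load(n);P=cloud(f);T=R.inv().apply((P-p).reshape(-1,3))
    m=(abs(T[:,0])<.04)&(abs(T[:,1])<.12)&(T[:,2]<.1)&(T[:,2]>-.2)
    q=T[m]; print(n,len(q))
    for lo in range(-160,60,10):
        s=q[(q[:,2]>lo/1000)&(q[:,2]<(lo+10)/1000)]
        if len(s): print(lo,len(s),(s.min(0)*1000).round(),(s.max(0)*1000).round())
E
```

```text
0.0187 ['PlanningError', 'grab_frame', 'grasp_offset', 'job_done', 'sense']
scene 750
-160 138 [ -38.  -99. -160.] [  37.   92. -150.]
-150 151 [ -37. -101. -150.] [  37.   87. -140.]
-140 90 [ -37.  -98. -140.] [  37.   88. -130.]
-130 90 [ -37.  -92. -130.] [  37.   83. -120.]
-120 64 [ -36.  -90. -120.] [  37.   80. -110.]
-110 17 [ -36.  -88. -110.] [  35.   78. -106.]
-60 9 [-11. -13. -54.] [  8.  -7. -50.]
-50 15 [-11. -15. -50.] [ 10.   2. -40.]
-40 2 [-11. -10. -39.] [  7.  -8. -39.]
top 562
-160 195 [ -39.  -98. -160.] [  36.   15. -150.]
-150 74 [ -37.  -96. -150.] [  36.   27. -140.]
-140 71 [ -38.  -94. -140.] [  38.   32. -130.]
-130 54 [ -13.  -90. -130.] [  38.   30. -121.]
-120 31 [ -38.  -89. -120.] [  36.   32. -110.]
-110 4 [ -40.  -85. -109.] [  18.  -82. -104.]
-80 1 [ -6. -11. -71.] [ -6. -11. -71.]
-70 5 [  1. -11. -65.] [ 12.   6. -61.]
-60 7 [-16.  -8. -58.] [ 10.   6. -51.]
-50 5 [ -4. -11. -49.] [  8.  -4. -43.]
-40 2 [  5.   4. -39.] [  6.  11. -38.]
```

All three cameras put the real fingertips about 40 mm short of the reported TCP (the gripper body is consistent with this too). I'll allow for that from here: tip = ee − 40 mm along tool z.

>>> jog_arm(
  linear=[
    [-0.003,-0.0075,0],
    [0,0,0.03],
    [0,0,0.04],
    [0,0,0.04],
    [0,0,0.04],
    [0,0,0.04],
    [0,0,0.03],
    [0,0,0.012],
    [0,0,0.004],
    [0,0,0],
  ],
  rotation=[
    [0,0,0],
    [0,0,0],
    [0,0,0],
    [0,0,0],
    [0,0,0],
    [0,0,0],
    [0,0,0],
    [0,0,0],
    [0,0,0],
    [0,0,0],
  ],
  fingers=[0.045,0.045,0.045,0.045,0.045,0.045,0.045,0.045,0.045,0.045],
)

```text
time_s: 6.18
ee_pos: [0.5354, 0.0108, -0.0304]
eef_rot: [0.191, 0.982, 0.0, 0.0]
contact_force: [-0.1, -0.9, -0.1]
gripper_width: 0.514
grasp_force: 0.0
```

>>> jog_arm(
  linear=[
    [0,0,0.003],
    [0,0,0],
  ],
  rotation=[
    [0,0,0],
    [0,0,0],
  ],
  fingers=[0.045,0.045],
)

```text
time_s: 6.42
ee_pos: [0.5351, 0.011, -0.0337]
eef_rot: [0.191, 0.982, 0.0, 0.0]
contact_force: [-1.1, 0.2, 0.6]
gripper_width: 0.522
grasp_force: 0.0
```

Confirmed: the tool is below the nominal counter level without contact. Going down to touch.

>>> jog_arm(
  linear=[
    [0,0,0.002],
    [0,0,0.002],
    [0,0,0],
  ],
  rotation=[
    [0,0,0],
    [0,0,0],
    [0,0,0],
  ],
  fingers=[0.045,0.045,0.045],
)

```text
time_s: 6.8
ee_pos: [0.535, 0.0109, -0.0372]
eef_rot: [0.191, 0.982, 0.0, -0.0]
contact_force: [-5.2, 0.3, 13.6]
gripper_width: 0.516
grasp_force: 7.1
```

>>> jog_arm(
  linear=[
    [0,0,0],
    [0,0,0],
    [0,0,0],
    [0,0,0],
    [0,0,0],
    [0,0,0],
    [0,0,0],
  ],
  rotation=[
    [0,0,0],
    [0,0,0],
    [0,0,0],
    [0,0,0],
    [0,0,0],
    [0,0,0],
    [0,0,0],
  ],
  fingers=[0,0,0,0,0,0,0],
  grip_force=30,
)

```text
time_s: 7.68
ee_pos: [0.5359, 0.0105, -0.0371]
eef_rot: [0.191, 0.982, 0.0, 0.001]
contact_force: [0.3, -1.1, 8.5]
gripper_width: 0.144
grasp_force: 31.3
```

>>> jog_arm(
  linear=[
    [0,0,-0.02],
    [0,0,-0.05],
    [0,0,-0.05],
    [0,0,-0.05],
    [0,0,-0.05],
    [0,0,-0.03],
    [0,0,0],
  ],
  rotation=[
    [0,0,0],
    [0,0,0],
    [0,0,0],
    [0,0,0],
    [0,0,0],
    [0,0,0],
    [0,0,0],
  ],
  fingers=[0,0,0,0,0,0,0],
)

```text
time_s: 8.55
ee_pos: [0.536, 0.0109, 0.2141]
eef_rot: [0.191, 0.982, 0.001, 0.002]
contact_force: [0.7, -1.0, -1.7]
gripper_width: 0.139
grasp_force: 30.0
```

```bash
cat >> h.py <<'E'
def tool(f):
    p,R=pose(); P=cloud(f); return R.inv().apply((P-p).reshape(-1,3)).reshape(P.shape)
def raytool(f,u,v,z):
    "point on pixel ray at tool-frame z"
    p,R=pose(); o,d=ray(f,u,v); o=R.inv().apply(o-p); d=R.inv().apply(d); return o+d*(z-o[2])/d[2]
def goto(target,Rt=None):
    "shift in the CURRENT tool axes to reach target; then rotvec in tool axes"
    p,R=pose(); print('now',p.round(4),'shift tool',R.inv().apply(np.array(target)-p).round(4), 'rotvec', None if Rt is None else (R.inv()*Rt).as_rotvec().round(4))
E
python3 - <<'E'
from h import *
f=grab('wrist');T=tool(f)
print('state',arm.sense()['gripper_width'],arm.sense()['grasp_force'])
im=f['image'].astype(int)
col=[(v,int(im[v,254].sum()),*(T[v,254]*1000).round().astype(int).tolist()) for v in range(0,230,6)]
for c in col: print(c)
save(f,'w4.png',(150,0,370,240),2.5)
E
```

```text
state 0.15036942234076597 29.99400794506073
(0, 439, 106, 0, -47)
(6, 439, 104, 0, -46)
(12, 439, 102, 0, -47)
(18, 439, 99, 0, -48)
(24, 441, 97, 0, -48)
(30, 444, 95, 0, -47)
(36, 443, 92, 0, -48)
(42, 443, 90, 0, -48)
(48, 445, 87, 0, -48)
(54, 443, 85, 0, -48)
(60, 443, 83, 0, -48)
(66, 443, 80, 0, -48)
(72, 442, 78, 0, -48)
(78, 441, 75, 0, -48)
(84, 442, 73, 0, -48)
(90, 441, 70, 0, -47)
(96, 443, 68, 0, -48)
(102, 568, 65, 0, -49)
(108, 737, 62, 0, -47)
(114, 740, 60, 0, -48)
(120, 740, 57, 0, -48)
(126, 733, 54, 0, -46)
(132, 728, 52, 0, -49)
(138, 242, 50, 0, -51)
(144, 255, 47, 0, -52)
(150, 255, 44, 0, -52)
(156, 255, 42, 0, -53)
(162, 253, 39, 0, -52)
(168, 252, 36, 0, -51)
(174, 254, 33, 0, -51)
(180, 251, 30, 0, -52)
(186, 383, 28, 0, -52)
(192, 142, 25, 0, -52)
(198, 142, 22, 0, -52)
(204, 297, 19, 0, -53)
(210, 144, 16, 0, -52)
(216, 140, 13, 0, -52)
(222, 286, 10, 0, -51)
(228, 142, 7, 0, -53)
```

View pics/w4.png

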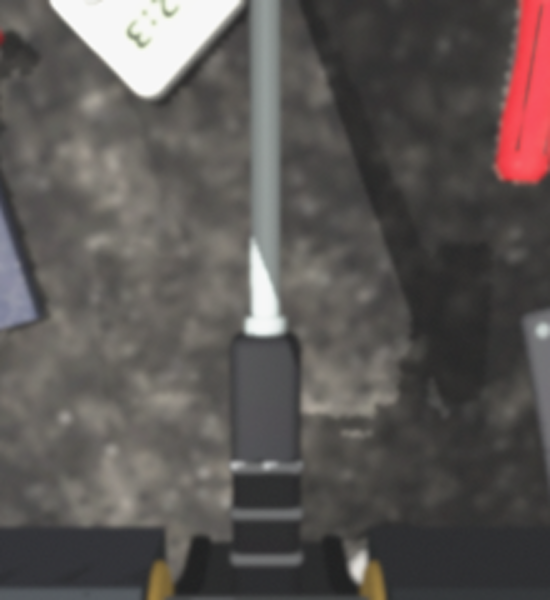

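The pin is held square; the grip's end face is at crop (265,335), i.e. 51 mm ahead in tool x. Now to tilt and go above the rest.

>>> jog_arm(
  linear=[
    [0,0,0],
    [0,0,0],
    [0,0,0],
    [0,0,0],
    [0,0,0],
    [0,0,0],
    [0,0,0],
    [0,0,0],
    [0,0,0],
  ],
  rotation=[
    [0,0,-0.113],
    [0,0,-0.114],
    [0,-0.1,0],
    [0,-0.15,0],
    [0,-0.15,0],
    [0,-0.15,0],
    [0,-0.15,0],
    [0,-0.085,0],
    [0,0,0],
  ],
  fingers=[0,0,0,0,0,0,0,0,0],
)

```text
time_s: 9.72
ee_pos: [0.5329, 0.0101, 0.2091]
eef_rot: [0.072, 0.922, -0.031, 0.38]
contact_force: [0.0, -0.0, 0.4]
gripper_width: 0.145
grasp_force: 30.0
```

>>> jog_arm(
  linear=[
    [-0.0126,0.032,0.0126],
    [-0.0126,0.032,0.0126],
    [-0.0126,0.032,0.0126],
    [-0.0126,0.032,0.0126],
    [-0.0126,0.032,0.0126],
    [0,0,0],
  ],
  rotation=[
    [0,0,0],
    [0,0,0],
    [0,0,0],
    [0,0,0],
    [0,0,0],
    [0,0,0],
  ],
  fingers=[0,0,0,0,0,0],
)

```text
time_s: 10.48
ee_pos: [0.6491, 0.1571, 0.2108]
eef_rot: [0.072, 0.922, -0.03, 0.38]
contact_force: [0.3, -1.0, -1.0]
gripper_width: 0.149
grasp_force: 30.0
```

```bash
python3 - <<'E'
from h import *
x=np.array([-.6984,.1103,-.7071]);z=np.array([.6984,-.1103,-.7071]);y=np.cross(z,x)
Rt=Ro.from_matrix(np.c_[x,y,z]); goto([.6492,.1558,.1277],Rt); print(arm.sense()['joint_positions'].round(2))
E
```

```text
now [0.6491 0.1571 0.2108] shift tool [ 0.0584 -0.0012  0.0591] rotvec [-0.0004 -0.0033  0.0013]
[-0.5  -0.02 -0.09  2.06  0.87  0.68  0.24]
```

>>> jog_arm(
  linear=[
    [0.0195,-0.0012,0.0195],
    [0.0195,0,0.0195],
    [0.0195,0,0.0195],
    [0,0,0],
  ],
  rotation=[
    [0,0,0],
    [0,0,0],
    [0,0,0],
    [0,0,0],
  ],
  fingers=[0,0,0,0],
)

```text
time_s: 10.98
ee_pos: [0.6468, 0.1519, 0.1266]
eef_rot: [0.073, 0.922, -0.032, 0.379]
contact_force: [0.3, 0.7, -0.2]
gripper_width: 0.145
grasp_force: 30.0
```

```bash
python3 - <<'E'
from h import *
f=grab('wrist');T=tool(f)*1000; print(pose()[0])
save(f,'w5.png',(150,0,370,240),2.5)
for v in range(0,225,12):
    r=T[v]; m=(abs(r[:,1])<40)&(r[:,2]>-30)&(r[:,2]<60)&(r[:,2]>0)
    # cradle depth band
    if m.any():
        print(v,'x',r[m,0].mean().round(),'y',r[m,1].min().round(),r[m,1].max().round(),'z',np.percentile(r[m,2],[5,50,95]).round(), 'pin y',r[(r[:,2]<-35)&(r[:,2]>-60)&(abs(r[:,1])<15),1].mean().round(1))
E
```

```text
[0.64759116 0.1526381  0.12861876]
0 x 129.0 y -40.0 40.0 z [12. 39. 49.] pin y -0.4
12 x 123.0 y -39.0 40.0 z [12. 45. 56.] pin y -0.4
24 x 115.0 y -35.0 32.0 z [11. 22. 54.] pin y -0.2
36 x 108.0 y -27.0 32.0 z [11. 22. 59.] pin y -0.2
48 x 99.0 y -16.0 19.0 z [10. 17. 23.] pin y -0.2
60 x 92.0 y -16.0 19.0 z [11. 18. 23.] pin y -0.3
72 x 85.0 y -15.0 20.0 z [11. 17. 22.] pin y -0.3
84 x 78.0 y -15.0 20.0 z [11. 17. 23.] pin y -0.3
96 x 71.0 y -16.0 20.0 z [10. 18. 23.] pin y -0.3
108 x 64.0 y -15.0 20.0 z [11. 18. 22.] pin y -0.3
120 x 56.0 y -15.0 20.0 z [13. 22. 23.] pin y -0.3
132 x 49.0 y -15.0 21.0 z [10. 21. 23.] pin y -0.3
144 x 41.0 y -15.0 20.0 z [10. 21. 23.] pin y -0.3
156 x 33.0 y -15.0 20.0 z [10. 21. 23.] pin y -0.3
168 x 27.0 y -9.0 14.0 z [10. 11. 12.] pin y -0.1
```

View pics/w5.png

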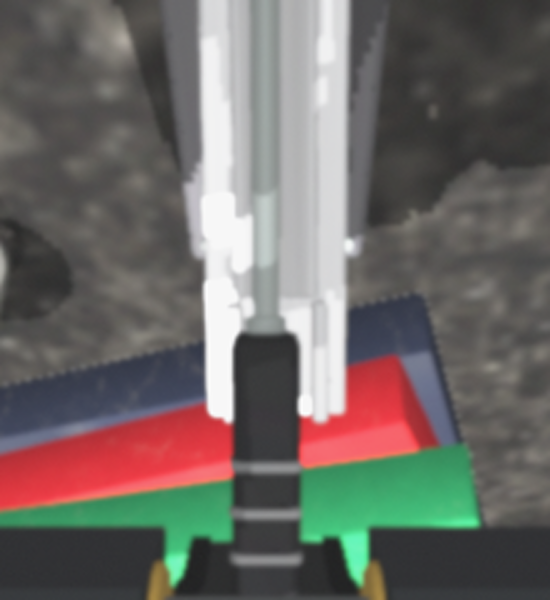

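Lateral offset is measured at +2.7 mm, and the pin lines up with the cradle. Lowering it in.

>>> jog_arm(
  linear=[
    [0,0.0027,0],
    [0,0,0.02],
    [0,0,0.02],
    [0,0,0.012],
    [0,0,0.004],
    [0,0,0],
  ],
  rotation=[
    [0,0,0],
    [0,0,0],
    [0,0,0],
    [0,0,0],
    [0,0,0],
    [0,0,0],
  ],
  fingers=[0,0,0,0,0,0],
)

```text
time_s: 11.78
ee_pos: [0.6873, 0.1503, 0.09]
eef_rot: [0.073, 0.921, -0.03, 0.381]
contact_force: [-0.7, 0.7, -0.7]
gripper_width: 0.145
grasp_force: 30.0
```

>>> jog_arm(
  linear=[
    [0,0,0.002],
    [0,0,0.002],
    [0,0,0],
  ],
  rotation=[
    [0,0,0],
    [0,0,0],
    [0,0,0],
  ],
  fingers=[0,0,0],
)

```text
time_s: 12.15
ee_pos: [0.6901, 0.1495, 0.087]
eef_rot: [0.073, 0.921, -0.03, 0.381]
contact_force: [-1.5, -0.6, 2.5]
gripper_width: 0.146
grasp_force: 30.0
```

>>> jog_arm(
  linear=[
    [0.003,0,0],
    [0.002,0,0],
    [0,0,0],
  ],
  rotation=[
    [0,0,0],
    [0,0,0],
    [0,0,0],
  ],
  fingers=[0,0,0],
)

```text
time_s: 12.52
ee_pos: [0.6865, 0.15, 0.0833]
eef_rot: [0.073, 0.921, -0.03, 0.381]
contact_force: [-3.3, -2.6, 4.4]
gripper_width: 0.146
grasp_force: 30.0
```

```bash
python3 - <<'E'
from h import *
s=arm.sense();p,R=pose(); print(p,R.inv().apply(s['contact_force']),s['wrist_torque'])
f=grab('wrist');T=tool(f)*1000
for v in range(84,200,4):
    print(v,[tuple(T[v,u].round().astype(int).tolist()) for u in (256,272,284)])
E
```

```text
[0.6864961  0.14995773 0.08328778] [-1.13182908 -3.09579075 -5.13544124] [-0.50486681  0.66786369 -0.40675013]
84 [(73, 1, -48), (73, 7, -49), (74, 13, -39)]
88 [(72, 1, -49), (71, 7, -50), (72, 13, -38)]
92 [(70, 1, -49), (70, 7, -49), (70, 13, -38)]
96 [(68, 1, -48), (68, 7, -50), (68, 13, -39)]
100 [(67, 1, -50), (67, 7, -49), (67, 13, -39)]
104 [(65, 1, -48), (65, 7, -50), (65, 14, -37)]
108 [(63, 0, -48), (63, 7, -49), (63, 14, -39)]
112 [(61, 0, -49), (61, 7, -49), (61, 14, -37)]
116 [(60, 0, -48), (60, 7, -49), (59, 14, -38)]
120 [(58, 0, -49), (58, 8, -48), (57, 14, -37)]
124 [(56, 0, -47), (56, 8, -49), (55, 14, -37)]
128 [(54, 0, -48), (55, 8, -49), (54, 14, -38)]
132 [(53, 0, -50), (52, 8, -38), (52, 14, -38)]
136 [(51, 0, -51), (51, 8, -47), (50, 14, -39)]
140 [(50, 0, -52), (49, 8, -49), (48, 14, -39)]
144 [(48, 0, -52), (47, 8, -48), (46, 14, -38)]
148 [(46, 0, -51), (46, 8, -48), (44, 14, -38)]
152 [(44, 0, -51), (44, 8, -48), (42, 14, -38)]
156 [(42, 0, -52), (42, 8, -48), (40, 14, -37)]
160 [(41, 0, -52), (40, 8, -48), (38, 14, -38)]
164 [(39, 0, -51), (38, 8, -48), (36, 14, -37)]
168 [(37, 0, -52), (36, 8, -47), (34, 14, -38)]
172 [(35, 0, -52), (35, 8, -48), (32, 14, -37)]
176 [(33, 0, -52), (32, 8, -48), (30, 14, -38)]
180 [(31, 0, -51), (31, 8, -48), (28, 14, -38)]
184 [(29, 0, -50), (29, 8, -48), (26, 14, -38)]
188 [(28, 0, -52), (27, 8, -48), (25, 14, -40)]
192 [(26, 0, -52), (25, 8, -47), (5, 20, 24)]
196 [(24, 0, -52), (1, 12, 27), (2, 20, 25)]
```

>>> jog_arm(
  linear=[
    [0.002,0,-0.0007],
    [0.0015,0,0],
    [0,0,0],
  ],
  rotation=[
    [0,0,0],
    [0,0,0],
    [0,0,0],
  ],
  fingers=[0,0,0],
)

```text
time_s: 12.95
ee_pos: [0.6854, 0.1501, 0.0833]
eef_rot: [0.074, 0.92, -0.03, 0.383]
contact_force: [4.6, -4.8, 6.3]
gripper_width: 0.15
grasp_force: 30.0
```

```bash
python3 - <<'E'
from h import *
s=arm.sense();p,R=pose(); print(p,R.inv().apply(s['contact_force']))
E
```

```text
[0.68544046 0.15007698 0.08331859] [-8.18792721 -4.04887552 -0.71772959]
```

>>> jog_arm(
  linear=[
    [-0.0007,-0.0008,0],
    [0,0,0],
    [0,0,0],
    [0,0,0],
    [0,0,0],
  ],
  rotation=[
    [0,0,0],
    [0,0,0],
    [0,0,0],
    [0,0,0],
    [0,0,0],
  ],
  fingers=[0,0.04,0.04,0.04,0.04],
)

```text
time_s: 13.58
ee_pos: [0.6837, 0.15, 0.0813]
eef_rot: [0.073, 0.921, -0.03, 0.381]
contact_force: [1.0, -0.3, -0.2]
gripper_width: 0.441
grasp_force: 0.0
```

>>> jog_arm(
  linear=[
    [0,0,-0.02],
    [0,0,-0.04],
    [0,0,-0.04],
    [0,0,0],
  ],
  rotation=[
    [0,0,0],
    [0,0,0],
    [0,0,0],
    [0,0,0],
  ],
  fingers=[0.04,0.04,0.04,0.04],
)

```text
time_s: 14.08
ee_pos: [0.614, 0.1625, 0.155]
eef_rot: [0.072, 0.921, -0.029, 0.383]
contact_force: [0.2, -0.2, -0.5]
gripper_width: 0.459
grasp_force: 0.0
```

```bash
python3 - <<'E'
from h import *
f=grab('wrist'); save(f,'w6.png',(130,0,390,240),2.5); p,R=pose(); print(p)
P=cloud(f); T=tool(f)*1000; im=f['image'].astype(int)
# dark pin grip: centre line
for v in range(60,215,10):
    m=(im[v].sum(-1)<280)&(abs(T[v,:,1])<15)&(T[v,:,2]<70)&(T[v,:,2]>0)
    if m.sum()>3: print(v,m.sum(),T[v][m].mean(0).round(1),P[v][m].mean(0).round(4))
E
```

```text
[0.61429773 0.16160555 0.15358915]
130 14 [44.5 -0.4 49.7] [0.618  0.1607 0.087 ]
140 13 [37.2 -0.  49.4] [0.6229 0.1603 0.0924]
150 14 [29.6  0.3 49.9] [0.6286 0.1597 0.0973]
160 14 [22.1  0.3 49.9] [0.6338 0.1589 0.1028]
170 15 [14.2  0.6 50.7] [0.64   0.1583 0.1077]
```

View pics/w6.png

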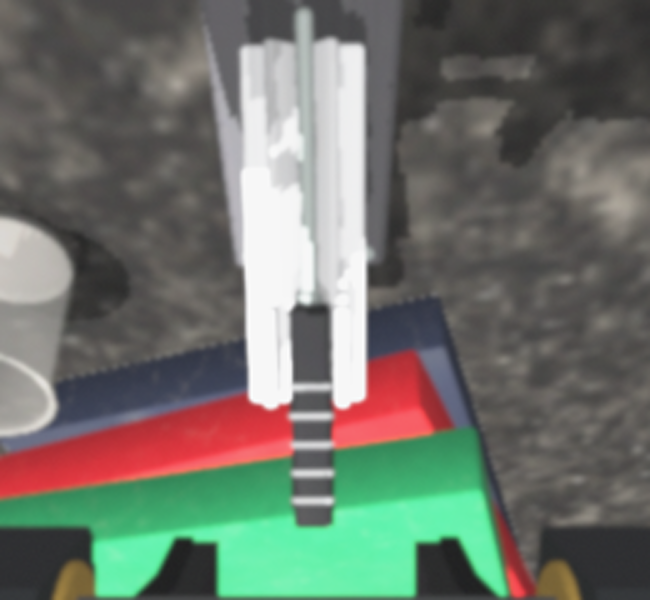

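The pin lies home in the rest, with its grip from crop (312,308) to (313,525). It is 1–2° off in yaw, which is within tolerance. Next is swinging the tool end-on, with tool z along the pin.

>>> jog_arm(
  linear=[
    [-0.036,0,-0.036],
    [-0.036,0,-0.036],
    [0,0,0],
    [0,0,0],
    [0,0,0],
    [0,0,0],
    [0,0,0],
    [0,0,0],
  ],
  rotation=[
    [0,0,0],
    [0,0,0],
    [0,0.13,0],
    [0,0.16,0],
    [0,0.16,0],
    [0,0.16,0],
    [0,0.16,0],
    [0,0,0],
  ],
  fingers=[0.04,0.04,0.04,0.04,0.04,0.04,0.04,0.04],
)

```text
time_s: 15.12
ee_pos: [0.6163, 0.1581, 0.2496]
eef_rot: [0.081, 0.997, -0.003, 0.004]
contact_force: [-0.1, 0.1, -0.3]
gripper_width: 0.461
grasp_force: 0.0
```

>>> jog_arm(
  linear=[
    [0,0,0],
    [0,0,0],
    [0,0,0],
    [0,0,0],
    [0,0,0],
    [0,0,0],
    [0,0,0],
  ],
  rotation=[
    [0,0.16,0],
    [0,0.16,0],
    [0,0.16,0],
    [0,0.16,0],
    [0,0.16,0],
    [0,0,0],
    [0,0,0],
  ],
  fingers=[0.04,0.04,0.04,0.04,0.04,0.04,0.04],
)

```text
time_s: 16.0
ee_pos: [0.6215, 0.1514, 0.2988]
eef_rot: [0.102, 0.967, 0.081, -0.218]
contact_force: [-0.9, 0.6, -0.6]
gripper_width: 0.462
grasp_force: 0.0
```

```bash
cat >> h.py <<'E'
G=np.array([.6437,.1572,.1033]); d=np.array([-.701,.0923,-.7071]); d/=np.linalg.norm(d)
yy=np.array([.1305,.9914,0]); Rend=Ro.from_matrix(np.c_[np.cross(yy,d),yy,d])
E
python3 - <<'E'
from h import *
goto(G-.051*d,Rend); print(arm.sense()['joint_positions'].round(2)); print(pose()[1].as_matrix().round(3))
E
```

```text
now [0.6215 0.1514 0.2988] shift tool [-0.1209 -0.0034  0.119 ] rotvec [ 0.154   0.3341 -0.0206]
[-0.2   0.71  0.11  0.76 -0.36  2.05  1.16]
[[-0.884  0.233 -0.405]
 [ 0.162  0.966  0.202]
 [ 0.438  0.113 -0.892]]
```

>>> jog_arm(
  linear=[
    [-0.03,-0.001,0.03],
    [-0.03,-0.001,0.03],
    [-0.03,-0.001,0.03],
    [-0.03,0,0.029],
    [0,0,0],
    [0,0,0],
  ],
  rotation=[
    [0,0,0],
    [0,0,0],
    [0,0,0],
    [0,0,0],
    [0,0,0],
    [0,0,0],
  ],
  fingers=[0.04,0.04,0.04,0.04,0.04,0.04],
)

```text
time_s: 16.75
ee_pos: [0.6784, 0.1546, 0.1417]
eef_rot: [0.101, 0.967, 0.082, -0.218]
contact_force: [0.2, -0.3, 0.1]
gripper_width: 0.454
grasp_force: 0.0
```

```bash
python3 - <<'E'
from h import *
goto(G-.051*d,Rend); print(arm.sense()['joint_positions'].round(2)); print(pose()[1].as_matrix().round(3))
E
```

```text
now [0.6784 0.1546 0.1417] shift tool [-0.0023 -0.0021  0.0012] rotvec [ 0.1543  0.3338 -0.0172]
[-0.19  0.9   0.11  0.78 -0.35  1.86  1.23]
[[-0.885  0.231 -0.405]
 [ 0.159  0.966  0.203]
 [ 0.438  0.115 -0.892]]
```

>>> jog_arm(
  linear=[
    [0,0,0],
    [0,0,0],
    [0,0,0],
    [0,0,0],
    [0,0,0],
  ],
  rotation=[
    [0.05,0.08,-0.005],
    [0.05,0.08,-0.006],
    [0.05,0.08,-0.006],
    [0.0,0.09,0],
    [0,0,0],
  ],
  fingers=[0.04,0.04,0.04,0.04,0.04],
)

```text
time_s: 17.38
ee_pos: [0.6291, 0.1546, 0.1152]
eef_rot: [0.073, 0.941, 0.046, -0.328]
contact_force: [-0.3, 0.5, -0.2]
gripper_width: 0.459
grasp_force: 0.0
```

```bash
python3 - <<'E'
from h import *
goto(G-.051*d,Rend); print(arm.sense()['joint_positions'].round(2)); print(pose()[1].as_matrix().round(3))
E
```

```text
now [0.6291 0.1546 0.1152] shift tool [-0.0241  0.0072 -0.0499] rotvec [ 0.0539  0.1108 -0.0013]
[-0.05  1.06 -0.34  0.65 -0.03  2.06  1.09]
[[-0.774  0.167 -0.611]
 [ 0.106  0.985  0.135]
 [ 0.625  0.039 -0.78 ]]
```

```bash
cat >> h.py <<'E'
def Rtilt(a,az=172.5):
    h=np.array([np.cos(np.radians(az)),np.sin(np.radians(az)),0]); y=np.array([h[1],-h[0],0]); z=h*np.sin(np.radians(a))-np.array([0,0,np.cos(np.radians(a))])
    return Ro.from_matrix(np.c_[np.cross(y,z),y,z])
E
python3 - <<'E'
from h import *
for a in(36,39):
    R=Rtilt(a); t=G-.028*d+.0557*R.as_matrix()[:,2]; print(a,t); goto(t,R)
E
```

```text
36 [0.63086933 0.15888886 0.07803744]
now [0.6291 0.1546 0.1152] shift tool [-0.0241  0.003   0.0284] rotvec [ 0.0536 -0.0462 -0.0056]
39 [0.62857562 0.15919084 0.07981265]
now [0.6291 0.1546 0.1152] shift tool [-0.0212  0.003   0.0285] rotvec [ 0.0538  0.0062 -0.0041]
```

>>> jog_arm(
  linear=[
    [0,0.003,0],
    [-0.006,0,0.007],
    [-0.006,0,0.007],
    [-0.005,0,0.007],
    [0,0,0],
  ],
  rotation=[
    [0.054,-0.02,-0.004],
    [0,0,0],
    [0,0,0],
    [0,0,0],
    [0,0,0],
  ],
  fingers=[0.045,0.045,0.045,0.045,0.045],
)

```text
time_s: 18.0
ee_pos: [0.6288, 0.1568, 0.0847]
eef_rot: [0.063, 0.944, 0.02, -0.322]
contact_force: [-0.2, -0.5, -0.5]
gripper_width: 0.52
grasp_force: 0.0
```

```bash
python3 - <<'E'
from h import *
a=38; R=Rtilt(a); goto(G-.028*d+.0557*R.as_matrix()[:,2],R); print(arm.sense()['joint_positions'].round(2))
f=grab('wrist'); T=tool(f)*1000
im=f['image'].astype(int)
for v in range(100,235,8): print(v,[tuple(T[v,u].round().astype(int).tolist()) for u in (236,246,254,262,272)])
E
```

```text
now [0.6288 0.1568 0.0847] shift tool [-0.0035  0.0024  0.0042] rotvec [-0.002   0.0061 -0.0031]
[-0.13  1.06 -0.18  0.68 -0.09  2.02  1.15]
100 [(67, -18, 138), (67, -9, 140), (67, -1, 159), (67, 7, 157), (67, 18, 157)]
108 [(59, -19, 153), (59, -9, 153), (59, -1, 152), (59, 7, 154), (59, 17, 153)]
116 [(51, -19, 147), (51, -9, 148), (51, -1, 147), (51, 7, 147), (66, 0, -199)]
124 [(43, -19, 143), (44, -9, 140), (43, -1, 141), (43, 7, 142), (43, 17, 141)]
132 [(36, -19, 134), (36, -9, 137), (36, -1, 135), (36, 7, 134), (36, 17, 135)]
140 [(29, -18, 130), (29, -9, 131), (29, -1, 129), (29, 7, 129), (29, 17, 130)]
148 [(22, -18, 125), (22, -9, 124), (22, -1, 124), (22, 7, 124), (22, 17, 126)]
156 [(15, -18, 119), (15, -9, 119), (15, -1, 118), (15, 7, 119), (15, 16, 119)]
164 [(10, -17, 104), (16, -7, 73), (10, -1, 105), (10, 7, 104), (10, 16, 105)]
172 [(3, -17, 102), (14, -7, 51), (10, -1, 67), (13, 6, 54), (6, 15, 85)]
180 [(4, -15, 64), (11, -6, 34), (8, -1, 48), (11, 5, 36), (4, 14, 65)]
188 [(2, -14, 48), (9, -6, 19), (6, -1, 33), (8, 5, 23), (9, 12, 22)]
196 [(0, -13, 33), (5, -6, 13), (9, 0, 0), (9, 4, 0), (7, 11, 6)]
204 [(5, -11, -4), (-2, -6, 19), (8, 0, -12), (8, 4, -13), (5, 11, -4)]
212 [(4, -11, -17), (-3, -6, 6), (6, 0, -22), (6, 4, -23), (1, 10, -6)]
220 [(0, -11, -17), (-5, -5, -5), (4, 0, -30), (5, 4, -31), (4, 9, -30)]
228 [(-6, -11, -16), (-6, -5, -14), (3, 0, -38), (4, 4, -40), (3, 9, -39)]
```

>>> jog_arm(
  linear=[
    [-0.0045,0.0024,0],
    [0,0,0.007],
    [0,0,0.006],
    [0,0,0],
  ],
  rotation=[
    [0,0,0],
    [0,0,0],
    [0,0,0],
    [0,0,0],
  ],
  fingers=[0.045,0.045,0.045,0.045],
)

```text
time_s: 18.55
ee_pos: [0.6247, 0.1603, 0.0725]
eef_rot: [0.063, 0.945, 0.019, -0.322]
contact_force: [-0.3, -0.7, 0.2]
gripper_width: 0.512
grasp_force: 0.0
```

>>> jog_arm(
  linear=[
    [0,0,0],
    [0,0,0],
    [0,0,0],
    [0,0,0],
    [0,0,0],
    [0,0,0],
    [0,0,0],
  ],
  rotation=[
    [0,0,0],
    [0,0,0],
    [0,0,0],
    [0,0,0],
    [0,0,0],
    [0,0,0],
    [0,0,0],
  ],
  fingers=[0.03,0.02,0.01,0,0,0,0],
  grip_force=40,
)

```text
time_s: 19.42
ee_pos: [0.6252, 0.1601, 0.0728]
eef_rot: [0.063, 0.945, 0.019, -0.321]
contact_force: [-0.4, -0.4, 1.5]
gripper_width: 0.145
grasp_force: 40.0
```

```bash
python3 - <<'E'
from h import *
s=arm.sense();p,R=pose();print(p,R.inv().apply(s['contact_force']).round(1),s['wrist_torque'].round(2),s['joint_positions'].round(2))
print('grasp pt s along pin', (p-.0557*R.as_matrix()[:,2]-G)@d, R.as_matrix()[:,2])
goto(G,Rtilt(0))
E
```

```text
[0.62520522 0.16012795 0.07284217] [ 1.2 -0.5 -0.9] [-0.23 -0.33  0.24] [-0.14  1.06 -0.18  0.72 -0.09  1.99  1.15]
grasp pt s along pin -0.020455577011267892 [-0.60445697  0.07709546 -0.79289852]
now [0.6252 0.1601 0.0728] shift tool [ 0.0037 -0.0006 -0.0356] rotvec [-0.0032 -0.6552 -0.0015]
```

>>> jog_arm(
  linear=[
    [0.006,0,-0.008],
    [0.009,0,-0.012],
    [0.009,0,-0.012],
    [0.018,0,-0.024],
    [0.018,0,-0.025],
    [0.017,0,-0.026],
    [0,0,0],
  ],
  rotation=[
    [0,0,0],
    [0,0,0],
    [0,0,0],
    [0,-0.04,0],
    [0,-0.06,0],
    [0,-0.06,0],
    [0,0,0],
  ],
  fingers=[0,0,0,0,0,0,0],
)

```text
time_s: 20.3
ee_pos: [0.6261, 0.1615, 0.2104]
eef_rot: [0.063, 0.968, 0.016, -0.24]
contact_force: [0.8, -0.2, -0.8]
gripper_width: 0.142
grasp_force: 40.0
```

```bash
python3 - <<'E'
from h import *
s=arm.sense();p,R=pose();print(p,s['gripper_width'],s['joint_positions'].round(2)); goto(p,Rtilt(-7,172.5))
f=grab('wrist'); T=tool(f)*1000
for v in range(0,235,9): print(v,f['image'][v,254].sum(),[tuple(T[v,u].round().astype(int).tolist()) for u in (246,254,262)])
E
```

```text
[0.62612002 0.16146578 0.21043316] 0.14228012620684816 [-0.16  0.82 -0.17  0.77 -0.08  2.    1.13]
now [0.6261 0.1615 0.2104] shift tool [0. 0. 0.] rotvec [ 1.000e-04 -6.087e-01  1.000e-04]
0 482 [(467, -36, 1348), (465, -2, 1342), (466, 31, 1346)]
9 156 [(196, -12, 342), (196, 0, 341), (196, 11, 340)]
18 142 [(182, -12, 332), (182, 0, 334), (182, 11, 334)]
27 170 [(169, -12, 325), (169, 0, 327), (169, 11, 327)]
36 149 [(155, -12, 319), (155, 0, 319), (155, 11, 318)]
45 141 [(142, -12, 311), (143, 0, 313), (142, 11, 311)]
54 161 [(130, -12, 305), (129, 0, 304), (129, 11, 304)]
63 145 [(117, -12, 299), (117, 0, 298), (117, 11, 298)]
72 271 [(104, -12, 291), (103, 0, 269), (102, 10, 263)]
81 293 [(92, -11, 284), (91, 0, 255), (91, 10, 258)]
90 294 [(79, -11, 257), (79, 0, 251), (79, 10, 259)]
99 189 [(68, -11, 245), (68, 0, 245), (68, 10, 271)]
108 181 [(57, -11, 237), (57, 0, 245), (56, 10, 264)]
117 148 [(46, -10, 232), (44, 0, 259), (45, 10, 258)]
126 122 [(35, -11, 232), (33, 0, 253), (33, 10, 254)]
135 99 [(22, -11, 246), (22, 0, 246), (22, 10, 246)]
144 97 [(10, -11, 242), (10, 0, 241), (10, 10, 241)]
153 188 [(-1, -11, 235), (25, 0, 74), (-1, 10, 237)]
162 254 [(-11, -11, 228), (21, 0, 52), (-11, 10, 229)]
171 255 [(-22, -11, 223), (18, 0, 33), (-22, 10, 222)]
180 252 [(-31, -10, 210), (16, 0, 16), (-31, 10, 209)]
189 87 [(16, -5, -7), (16, 0, -8), (16, 5, -8)]
198 71 [(14, -4, -20), (14, 0, -20), (14, 5, -20)]
207 68 [(12, -4, -29), (12, 0, -32), (12, 4, -31)]
216 63 [(10, -4, -40), (10, 0, -40), (10, 4, -40)]
225 65 [(9, -4, -48), (9, 0, -49), (9, 4, -49)]
234 66 [(7, -3, -57), (8, 0, -58), (8, 4, -58)]
```

>>> jog_arm(
  linear=[
    [0.014,0,-0.026],
    [0.014,0,-0.026],
    [0,0,0],
    [0,0,0],
    [0,0,0],
    [0,0,0],
  ],
  rotation=[
    [0,0,0],
    [0,-0.12,0],
    [0,-0.17,0],
    [0,-0.18,0],
    [0,-0.178,0],
    [0,0,0],
  ],
  fingers=[0,0,0,0,0,0],
)

```text
time_s: 21.1
ee_pos: [0.6203, 0.1616, 0.2615]
eef_rot: [0.064, 0.995, -0.007, 0.075]
contact_force: [0.6, -0.6, -0.4]
gripper_width: 0.142
grasp_force: 40.0
```

```bash
python3 - <<'E'
from h import *
b=load('top'); hole=onz(b,310,196.75,.115); print('hole top',hole)
a=load('scene'); print('hole in scene px',proj(a,hole))
im=a['image'][190:225,285:325].min(-1); print('scene dark min near', np.unravel_index(im.argmin(),im.shape),im.min())
im=b['image'][186:208,298:322].min(-1).astype(int); print(im[::1,::2])
p,R=pose(); tip=p+R.apply([.0228,0,.077]); print('tip',tip,'pin dir',R.apply([.158,0,.987])); goto(p+[hole[0]-tip[0],hole[1]-tip[1],0])
E
```

```text
hole top [ 0.65893209 -0.10537623  0.115     ]
hole in scene px [300.56588347 207.16675681]
scene dark min near (np.int64(27), np.int64(37)) 18
[[ 56  56  56  60  58  58 210 248 247 248 247 248]
 [ 57  56  56  58  57  63 246 247 247 247 247 247]
 [ 54  55  58  56  55  75 247 247 248 247 247 247]
 [ 56  52  56  59  58 154 247 247 248 248 247 247]
 [ 57  52  54  63  60 245 248 247 247 247 247 247]
 [ 54  54  57  60  70 248 248 247 247 247 247 247]
 [ 57  54  62  62 118 247 247 247 247 247 247 248]
 [ 59  52  58  60 213 247 247 247 247 247 247 247]
 [ 55  54  56  65 246 247 231 248 247 247 247 247]
 [ 53  53  55  73 247 170 149 248 246 247 247 247]
 [ 58  52  54 152 247 129 142 231 246 247 247 247]
 [ 53  54  55 245 247 118 133 246 247 247 248 247]
 [ 55  54  66 247 247 207 115 247 247 246 247 220]
 [ 56  56 109 247 247 246 244 247 246 247 247 155]
 [ 54  57 207 247 247 247 247 247 247 248 247 167]
 [ 55  60 245 247 247 247 247 247 247 247 245 160]
 [ 57  69 245 247 247 246 248 247 247 247 219 160]
 [ 59  61 209 247 247 247 247 247 247 247 156 160]
 [ 56  60  94 158 246 246 247 247 247 247 142 164]
 [ 59 121 162  98 154 247 247 247 247 247 244 124]
 [ 57  79 145 164 115 138 233 247 247 248 247 244]
 [ 47  78  75 123 166 126 132 231 247 247 247 247]]
tip [0.60941887 0.16258402 0.1819112 ] pin dir [-0.00789291 -0.00367422 -0.99952849]
now [0.6203 0.1616 0.2615] shift tool [-0.0823 -0.2594  0.0138] rotvec None
```

>>> jog_arm(
  linear=[
    [-0.0137,-0.0432,0.0023],
    [-0.0137,-0.0432,0.0023],
    [-0.0137,-0.0432,0.0023],
    [-0.0137,-0.0432,0.0023],
    [-0.0137,-0.0432,0.0023],
    [-0.0137,-0.0432,0.0023],
    [0,0,0.02],
    [0,0,0],
  ],
  rotation=[
    [0,0,0],
    [0,0,0],
    [0,0,0],
    [0,0,0],
    [0,0,0],
    [0,0,0],
    [0,0,0],
    [0,0,0],
  ],
  fingers=[0,0,0,0,0,0,0,0],
)

```text
time_s: 22.1
ee_pos: [0.6758, -0.1072, 0.2401]
eef_rot: [0.066, 0.995, -0.006, 0.074]
contact_force: [0.5, 1.1, -0.1]
gripper_width: 0.145
grasp_force: 40.0
```

```bash
python3 - <<'E'
from h import *
f=grab('wrist'); save(f,'w7.png',(190,90,330,220),5); p,R=pose(); print(p,arm.sense()['joint_positions'].round(2))
print('pred hole px',proj(f,[.659,-.1054,.115]),'pred tip px',proj(f,p+R.apply([.0228,0,.077])))
E
```

```text
[ 0.67622341 -0.10635751  0.24156148] [ 0.05  0.31  0.04  1.38 -0.    1.3   1.53]
pred hole px [254.81477012 134.22409964] pred tip px [255.99734774 155.544174  ]
```

View pics/w7.png

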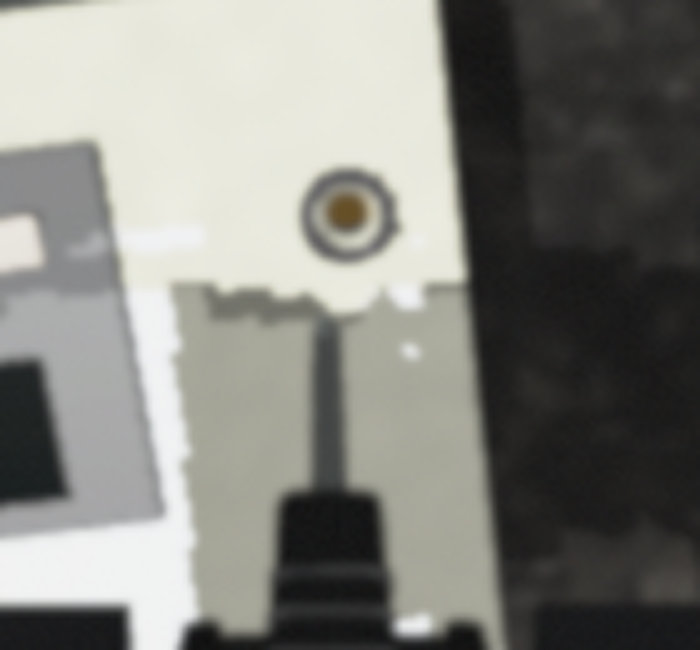

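```bash
python3 - <<'E'
from h import *
f=load('wrist'); p,R=pose(); T=tool(f)*1000
for v in range(152,190,4): print(v,T[v,254:258].round().astype(int).tolist()[1:3])
t=raytool(f,255,154,.077); b=raytool(f,255.7,187.5,-.003); print('tip tool',t,'base',b)
print('hole',onz(f,259.2,132.6,.115), 'plate depth pt',dep(f,259,120))
tw=p+R.apply(t); print('tip world',tw); dd=R.apply(t-b); print('dir',dd/np.linalg.norm(dd))
goto(p+[*(onz(f,259.2,132.6,.115)-tw)[:2],0])
E
```

```text
152 [[19, -1, 125], [18, 0, 127]]
156 [[24, -1, 69], [24, 0, 70]]
160 [[22, -1, 59], [22, 0, 60]]
164 [[20, -1, 52], [20, 0, 51]]
168 [[19, -1, 42], [19, 0, 44]]
172 [[18, -1, 34], [18, 0, 35]]
176 [[17, -1, 27], [17, 0, 27]]
180 [[15, -1, 20], [15, 0, 21]]
184 [[14, -1, 14], [14, 0, 13]]
188 [[16, -1, -2], [16, 0, -4]]
tip tool [ 0.02408735 -0.00081898  0.077     ] base [ 0.01611696 -0.00030431 -0.003     ]
hole [ 0.6579997  -0.10107815  0.115     ] plate depth pt [ 0.64594957 -0.09970173  0.1158758 ]
tip world [ 0.66392112 -0.10574113  0.1618235 ]
dir [ 0.04953228 -0.0151239  -0.99865801]
now [ 0.6762 -0.1064  0.2416] shift tool [ 0.0064  0.0039 -0.001 ] rotvec None
```

>>> jog_arm(
  linear=[
    [0.007,0.0038,-0.001],
    [0.0027,0,0.0173],
    [0.0027,0,0.0173],
    [0,0,0],
  ],
  rotation=[
    [0,0,0],
    [0,0,0],
    [0,0,0],
    [0,0,0],
  ],
  fingers=[0,0,0,0],
)

```text
time_s: 22.65
ee_pos: [0.6684, -0.1027, 0.2053]
eef_rot: [0.065, 0.995, -0.006, 0.075]
contact_force: [-0.8, 0.2, -0.2]
gripper_width: 0.142
grasp_force: 40.0
```

```bash
python3 - <<'E'
from h import *
f=grab('wrist'); p,R=pose(); print(p)
t=p+R.apply([.0234,-.0007,.077]); print('tip',t,'px',proj(f,t)); 
h=np.array([.658,-.1011,.115]); print('hole px',proj(f,h))
u,v=proj(f,h).astype(int); im=f['image'].astype(int)
sub=im[v-10:v+34,u-12:u+13]; print((sub.min(-1)[::1,::1]//10))
save(f,'w8.png',(200,100,310,190),6)
E
```

```text
[ 0.66909702 -0.10288094  0.20678283]
tip [ 0.65759544 -0.10230798  0.12713086] px [253.97970972 155.25014446]
hole px [255.52986251 151.22083932]
[[22 22 22 ... 22 22 22]
 [22 22 22 ... 22 22 22]
 [22 22 22 ... 22 22 22]
 ...
 [15 15 15 ... 15 15 15]
 [15 15 15 ... 15 15 15]
 [15 15 15 ... 15 15 15]]
```

```bash
python3 - <<'E'
from h import *
f=load('wrist'); im=f['image'].astype(int).min(-1)//10
for v in range(140,172): print(v,' '.join('%2d'%x for x in im[v,238:274]))
E
```

```text
140 22 22 22 22 22 22 22 22 22 22 22 22 22 21 21 21 21 20 20 20 20 21 21 22 22 22 22 22 22 22 22 22 22 22 22 22
141 22 22 22 22 22 22 22 22 22 22 22 21 21 19 18 17 16 16 16 15 16 18 19 21 21 21 22 22 22 22 22 22 22 22 22 22
142 22 22 22 22 22 22 22 22 22 22 21 20 17 15 13 12 12 12 11 11 12 13 15 17 19 20 21 22 22 22 22 22 22 22 22 22
143 22 22 22 22 22 22 22 22 22 21 19 16 13 12 11 10 10 10 10 10 10 10 11 13 15 17 20 22 22 22 22 22 22 22 22 22
144 22 22 22 22 22 22 22 22 21 19 15 12 11 10 11 11 11 11 11 11 11 10 10 10 12 15 19 21 22 22 22 22 22 22 22 22
145 22 22 22 22 22 22 22 21 19 16 12 10 10 11 12 12 12 12 12 12 12 12 11 10 11 13 17 20 22 22 22 22 22 22 22 22
146 22 22 22 22 22 22 21 20 16 12 10 10 11 12 12 11 10 10 10 11 13 14 13 12 11 11 15 18 21 22 22 22 22 22 22 22
147 22 22 22 22 22 22 21 18 14 11 10 11 11 11 10  8  7  7  7  8 11 13 15 14 12 10 12 15 19 21 22 22 21 21 21 21
148 22 22 22 22 22 22 21 17 13 10 11 12 12 10  8  6  5  4  4  5  8 11 15 15 13 11 10 13 16 19 20 20 19 18 17 17
149 22 22 22 22 22 21 20 16 12 11 13 14 13  9  6  4  4  4  4  4  5  9 14 16 15 12 10 11 13 1
[... 1783 characters left out ...]
8 16 15 15 15 15 15 15 15 15
166 10 10 10 10 10 10 10 10 11 11 11 11 10  9  8  7  6  6  7  8 10 13 15 17 17 17 16 15 15 15 15 15 15 15 15 15
167 10 11 11 11 11 11 11 12 12 13 12 11 10  9  8  7  6  6  6  7  9 11 13 15 15 15 15 15 15 15 15 15 15 15 15 15
168 12 12 13 13 13 13 13 13 14 14 14 13 12 10  8  7  6  6  6  7  9 12 14 15 15 15 15 15 15 15 15 15 15 15 15 15
169 13 14 14 14 14 14 15 15 15 15 15 14 13 12  9  7  6  6  7  8 10 13 14 15 15 15 15 15 15 15 15 15 15 15 15 15
170 15 15 15 15 15 15 15 15 15 15 15 15 14 13 10  8  6  6  6  8 10 13 15 15 15 15 15 15 15 15 15 15 15 15 15 15
171 15 15 15 15 15 15 15 15 15 15 15 15 15 13 10  8  6  6  6  8 10 13 15 15 15 15 15 15 15 15 15 15 15 15 15 15
```

>>> jog_arm(
  linear=[
    [0.0015,0.0004,0.0099],
    [0.0015,0,0.0099],
    [0.0015,0,0.0099],
    [0,0,0],
  ],
  rotation=[
    [0,0,0],
    [0,0,0],
    [0,0,0],
    [0,0,0],
  ],
  fingers=[0,0,0,0],
)

```text
time_s: 23.2
ee_pos: [0.6693, -0.1025, 0.1766]
eef_rot: [0.065, 0.995, -0.006, 0.076]
contact_force: [-0.4, 0.9, -0.8]
gripper_width: 0.142
grasp_force: 40.0
```

```bash
python3 - <<'E'
from h import *
p,R=pose(); print(p,R.inv().apply([0,0,-1]),arm.sense()['contact_force'],arm.sense()['wrist_torque'])
t=p+R.apply([.0234,-.0001,.077]); print('tip',t)
E
```

```text
[ 0.66929238 -0.10253151  0.17660411] [0.15147173 0.0029358  0.98845723] [-0.39186019  0.85778106 -0.84656498] [ 0.03051767  0.20833202 -0.02925484]
tip [ 0.65788096 -0.10135906  0.09694876]
```

The tip is inside the hole without contact. Pressing on down to the pad.

>>> jog_arm(
  linear=[
    [0.0015,0,0.0099],
    [0.0007,0,0.005],
    [0.0003,0,0.002],
    [0,0,0],
  ],
  rotation=[
    [0,0,0],
    [0,0,0],
    [0,0,0],
    [0,0,0],
  ],
  fingers=[0,0,0,0],
)

```text
time_s: 23.7
ee_pos: [0.67, -0.1027, 0.1611]
eef_rot: [0.065, 0.995, -0.006, 0.077]
contact_force: [-1.3, -0.2, 1.3]
gripper_width: 0.145
grasp_force: 40.0
```

>>> jog_arm(
  linear=[
    [0.0003,0,0.002],
    [0.0003,0,0.002],
    [0,0,0],
  ],
  rotation=[
    [0,0,0],
    [0,0,0],
    [0,0,0],
  ],
  fingers=[0,0,0],
)

```text
time_s: 24.08
ee_pos: [0.67, -0.1027, 0.1568]
eef_rot: [0.065, 0.995, -0.006, 0.077]
contact_force: [-2.0, 0.3, 3.2]
gripper_width: 0.147
grasp_force: 40.0
```

>>> jog_arm(
  linear=[
    [0.0003,0,0.002],
    [0.0003,0,0.0015],
    [0,0,0],
    [0,0,0],
  ],
  rotation=[
    [0,0,0],
    [0,0,0],
    [0,0,0],
    [0,0,0],
  ],
  fingers=[0,0,0,0],
)

```text
time_s: 24.58
ee_pos: [0.67, -0.1027, 0.1532]
eef_rot: [0.065, 0.995, -0.006, 0.077]
contact_force: [-1.8, -0.2, 4.2]
gripper_width: 0.145
grasp_force: 40.0
```

```bash
cat >> h.py <<'E'
def handle(n='top'):
    "x of drawer handle: points at z 0.074-0.098 in front of housing"
    f=grab(n);P=cloud(f); m=(P[...,2]>.074)&(P[...,2]<.1)&(P[...,1]>-.215)&(P[...,1]<-.12)&(P[...,0]<.62)&(P[...,0]>.4)
    q=P[m]; return len(q),q.min(0),np.percentile(q,[10,50],axis=0).round(4) if len(q) else 0
E
python3 - <<'E'
from h import *
for n in('top','scene'): print(n,handle(n))
E
```

```text
top (147, array([ 0.52918828, -0.21491007,  0.07419442]), array([[ 0.5325, -0.2051,  0.0794],
       [ 0.5644, -0.1633,  0.0886]]))
scene (173, array([ 0.52787982, -0.21453202,  0.07439027]), array([[ 0.5307, -0.2047,  0.0805],
       [ 0.568 , -0.1673,  0.0876]]))
```

The drawer has sprung to about 29 mm out (handle front from x≈0.559 to 0.530). Withdrawing the pin and heading back to the rest.

>>> jog_arm(
  linear=[
    [-0.0015,0,-0.0099],
    [-0.003,0,-0.0198],
    [-0.003,0,-0.0198],
    [-0.005,0,-0.03],
    [-0.005,0,-0.03],
    [0.0137,0.0432,-0.0023],
    [0.0137,0.0432,-0.0023],
    [0.0137,0.0432,-0.0023],
    [0.0137,0.0432,-0.0023],
    [0,0,0],
  ],
  rotation=[
    [0,0,0],
    [0,0,0],
    [0,0,0],
    [0,0,0],
    [0,0,0],
    [0,0,0],
    [0,0,0],
    [0,0,0],
    [0,0,0],
    [0,0,0],
  ],
  fingers=[0,0,0,0,0,0,0,0,0,0],
)

```text
time_s: 25.92
ee_pos: [0.6372, 0.0814, 0.2646]
eef_rot: [0.062, 0.995, -0.005, 0.076]
contact_force: [0.2, -0.4, -0.3]
gripper_width: 0.145
grasp_force: 40.0
```

>>> jog_arm(
  linear=[
    [0.0137,0.0432,-0.0023],
    [0.0137,0.0432,-0.0023],
    [0,0,0],
  ],
  rotation=[
    [0,0,0],
    [0,0,0],
    [0,0,0],
  ],
  fingers=[0,0,0],
)

```text
time_s: 26.3
ee_pos: [0.6208, 0.1695, 0.2644]
eef_rot: [0.063, 0.995, -0.006, 0.076]
contact_force: [-0.5, -1.1, -0.9]
gripper_width: 0.142
grasp_force: 40.0
```

```bash
cat >> h.py <<'E'
Rg=Ro.from_quat([.063,.945,.019,-.321]); pg=np.array([.6252,.1601,.0728]) # grasp pose in rest
E
python3 - <<'E'
from h import *
s=arm.sense(); print(s['gripper_width'])
goto([.6203,.1616,.2615],Rg)
f=grab('wrist'); T=tool(f)*1000
for v in range(155,235,7): print(v,T[v,255].round(1))
E
```

```text
0.14238780435963366
now [0.6208 0.1695 0.2644] shift tool [-0.     -0.0079  0.0029] rotvec [0.0015 0.8077 0.0065]
155 [24.6  3.  70.6]
162 [21.9  3.  53.4]
169 [19.4  3.  38.5]
176 [17.3  3.  24.7]
183 [15.2  3.  13.3]
190 [15.8  3.  -6.7]
197 [ 14.2   3.  -16.3]
204 [ 13.    2.9 -25.5]
211 [ 11.4   2.9 -32.8]
218 [ 10.5   2.9 -41.1]
225 [  9.1   2.9 -47.3]
232 [  8.    2.9 -53.3]
```

>>> jog_arm(
  linear=[
    [0,-0.0079,0],
    [0,0,0],
    [0,0,0],
    [0,0,0],
    [0,0,0],
    [0,0,0],
  ],
  rotation=[
    [0,0,0],
    [0,0.16,0],
    [0,0.16,0],
    [0,0.16,0],
    [0,0.16,0],
    [0,0,0],
  ],
  fingers=[0,0,0,0,0,0],
)

```text
time_s: 27.1
ee_pos: [0.616, 0.1544, 0.2503]
eef_rot: [0.068, 0.969, 0.015, -0.238]
contact_force: [-1.0, -0.3, -1.1]
gripper_width: 0.145
grasp_force: 40.0
```

```bash
python3 - <<'E'
from h import *
goto(pg+[0,0,.09],Rg); print(arm.sense()['joint_positions'].round(2))
E
```

```text
now [0.616  0.1544 0.2503] shift tool [-0.048   0.0071  0.0736] rotvec [ 0.0054  0.1721 -0.0048]
[-0.19  0.78 -0.06  0.75 -0.15  2.06  1.14]
```

>>> jog_arm(
  linear=[
    [-0.016,0.0024,0.0245],
    [-0.016,0.0024,0.0245],
    [-0.016,0.0023,0.0245],
    [0,0,0],
    [0,0,0],
    [0,0,0],
  ],
  rotation=[
    [0,0,0],
    [0,0,0],
    [0,0,0],
    [0.005,0.08,-0.005],
    [0,0.08,0],
    [0,0,0],
  ],
  fingers=[0,0,0,0,0,0],
)

```text
time_s: 27.85
ee_pos: [0.6146, 0.1616, 0.1627]
eef_rot: [0.062, 0.95, 0.022, -0.305]
contact_force: [0.2, -0.1, -0.5]
gripper_width: 0.146
grasp_force: 40.0
```

```bash
python3 - <<'E'
from h import *
goto(pg+[0,0,.06],Rg); print(arm.sense()['joint_positions'].round(2),pose()[1].as_quat().round(3))
print('up in tool',Rg.inv().apply([0,0,1]).round(3))
E
```

```text
now [0.6146 0.1616 0.1627] shift tool [-0.026  -0.0002  0.0181] rotvec [0.0064 0.0327 0.0047]
[-0.16  0.94 -0.12  0.73 -0.15  2.06  1.15] [ 0.062  0.95   0.022 -0.305]
up in tool [ 0.609 -0.005 -0.793]
```

>>> jog_arm(
  linear=[
    [-0.013,0,0.009],
    [-0.013,0,0.009],
    [0,0,0],
    [0,0,0],
  ],
  rotation=[
    [0,0,0],
    [0,0,0],
    [0.006,0.033,0.005],
    [0,0,0],
  ],
  fingers=[0,0,0,0],
)

```text
time_s: 28.35
ee_pos: [0.6215, 0.162, 0.1288]
eef_rot: [0.063, 0.945, 0.02, -0.319]
contact_force: [-0.4, -0.8, 0.1]
gripper_width: 0.147
grasp_force: 40.0
```

```bash
python3 - <<'E'
from h import *
goto(pg+[0,0,.03],Rg); print(arm.sense()['joint_positions'].round(2),arm.sense()['contact_force'])
f=grab('wrist');T=tool(f)*1000
for v in range(60,215,10):
    r=T[v]; m=(abs(r[:,1])<25)&(r[:,2]>-60)&(r[:,2]<130); print(v,r[m,1].min().round() if m.any() else 0,r[m,1].max().round() if m.any() else 0, r[255].round())
E
```

```text
now [0.6215 0.162  0.1288] shift tool [-0.0189 -0.0013  0.0183] rotvec [0.0022 0.0031 0.0009]
[-0.17  1.01 -0.1   0.69 -0.16  2.06  1.16] [-0.38775029 -0.84561752  0.05097274]
60 0 0 [116.   0. 252.]
70 0 0 [100.   0. 209.]
80 0 0 [ 89.   0. 200.]
90 0 0 [ 78.   0. 192.]
100 0 0 [ 67.   0. 189.]
110 0 0 [ 56.   0. 188.]
120 0 0 [ 44.   0. 198.]
130 0 0 [ 33.   0. 189.]
140 0 0 [ 23.   0. 179.]
150 0 0 [ 13.   0. 171.]
160 -1.0 3.0 [21.  0. 58.]
170 -1.0 3.0 [18.  0. 37.]
180 -1.0 3.0 [15.  0. 19.]
190 -11.0 7.0 [15.  0. -7.]
200 -24.0 25.0 [ 12.   0. -20.]
210 -25.0 24.0 [ 10.   0. -31.]
```

>>> jog_arm(
  linear=[
    [-0.0095,-0.0013,0.0092],
    [-0.0094,0,0.0091],
    [-0.0067,0,0.0087],
    [-0.0067,0,0.0087],
    [0,0,0],
  ],
  rotation=[
    [0,0,0],
    [0,0,0],
    [0,0,0],
    [0,0,0],
    [0,0,0],
  ],
  fingers=[0,0,0,0,0],
)

```text
time_s: 29.02
ee_pos: [0.6254, 0.16, 0.0807]
eef_rot: [0.063, 0.945, 0.02, -0.319]
contact_force: [-0.2, 0.6, 0.1]
gripper_width: 0.144
grasp_force: 40.0
```

```bash
python3 - <<'E'
from h import *
goto(pg,Rg); s=arm.sense(); print(s['contact_force'],s['wrist_torque'])
E
```

```text
now [0.6254 0.16   0.0807] shift tool [-0.0046  0.0001  0.0064] rotvec [0.0027 0.0038 0.001 ]
[-0.15698871  0.60415169  0.07127888] [-0.0923105  -0.7084385  -0.00713005]
```

>>> jog_arm(
  linear=[
    [-0.0023,0,0.0032],
    [-0.0015,0,0.002],
    [0,0,0],
  ],
  rotation=[
    [0,0.004,0],
    [0,0,0],
    [0,0,0],
  ],
  fingers=[0,0,0],
)

```text
time_s: 29.4
ee_pos: [0.6258, 0.1601, 0.0753]
eef_rot: [0.063, 0.945, 0.021, -0.32]
contact_force: [-1.1, -0.6, -0.5]
gripper_width: 0.145
grasp_force: 40.0
```

>>> jog_arm(
  linear=[
    [-0.0008,0,0.0012],
    [-0.0004,0,0.001],
    [0,0,0],
  ],
  rotation=[
    [0,0,0],
    [0,0,0],
    [0,0,0],
  ],
  fingers=[0,0,0],
)

```text
time_s: 29.78
ee_pos: [0.6253, 0.16, 0.073]
eef_rot: [0.063, 0.945, 0.021, -0.32]
contact_force: [-1.2, -0.1, 0.7]
gripper_width: 0.148
grasp_force: 40.0
```

```bash
python3 - <<'E'
from h import *
goto(pg,Rg); s=arm.sense(); print(s['contact_force'],s['wrist_torque'])
E
```

```text
now [0.6253 0.16   0.073 ] shift tool [0.     0.0001 0.0002] rotvec [0.003  0.0014 0.0012]
[-1.15309897 -0.06130145  0.6533743 ] [-0.21297179 -0.42535225  0.13821082]
```

>>> jog_arm(
  linear=[
    [0,0,0.0008],
    [0,0,0],
    [0,0,0],
    [0,0,0],
    [0,0,0],
    [0,0,0],
    [0,0,0],
  ],
  rotation=[
    [0,0,0],
    [0,0,0],
    [0,0,0],
    [0,0,0],
    [0,0,0],
    [0,0,0],
    [0,0,0],
  ],
  fingers=[0,0,0.01,0.025,0.045,0.045,0.045],
)

```text
time_s: 30.65
ee_pos: [0.6248, 0.1603, 0.0721]
eef_rot: [0.063, 0.945, 0.021, -0.32]
contact_force: [0.1, 0.5, 0.1]
gripper_width: 0.479
grasp_force: 0.0
```

>>> jog_arm(
  linear=[
    [0,0,-0.015],
    [0,0,-0.03],
    [0,0,-0.03],
    [0.018,0,-0.024],
    [0.018,0,-0.024],
    [0.018,0,-0.024],
    [0.018,0,-0.024],
    [0,0,0],
  ],
  rotation=[
    [0,0,0],
    [0,0,0],
    [0,0,0],
    [0,-0.05,0],
    [0,-0.1,0],
    [0,-0.15,0],
    [0,-0.15,0],
    [0,0,0],
  ],
  fingers=[0.045,0.045,0.045,0.045,0.045,0.045,0.045,0.045],
)

```text
time_s: 31.65
ee_pos: [0.627, 0.1559, 0.2417]
eef_rot: [0.068, 0.994, 0.012, -0.081]
contact_force: [-0.1, -1.0, 0.1]
gripper_width: 0.514
grasp_force: 0.0
```

```bash
python3 - <<'E'
from h import *
p,R=pose(); print(p)
f=grab('wrist');P=cloud(f);im=f['image'].astype(int)
# dark grip: points along the axis region
rel=P-G; s=rel@d; n=rel-s[...,None]*d; r=np.linalg.norm(n,axis=-1)
m=(r<.016)&(s>-.06)&(s<.12)
nn=np.array([-.701,.0923,.7071]); yh=yy
for lo in range(-50,120,10):
    k=m&(s*1000>=lo)&(s*1000<lo+10)
    dark=k&(im.max(-1)<100)
    print(lo,k.sum(),dark.sum(), (P[dark]-G).dot(yh).mean().round(4) if dark.any() else '', (P[dark]-G).dot(nn).mean().round(4) if dark.any() else '')
E
```

```text
[0.62695771 0.15593205 0.24167831]
-50 0 0  
-40 125 125 0.001 0.0023
-30 117 117 0.0011 0.0062
-20 114 114 0.001 0.0062
-10 104 100 0.0012 0.0065
0 232 119 0.0028 0.0048
10 191 103 0.0016 0.0064
20 181 106 0.0018 0.0055
30 139 65 0.0023 0.0045
40 153 90 0.0015 0.0019
50 156 99 0.0008 0.0023
60 145 98 0.001 0.0021
70 142 97 0.0003 0.0021
80 133 86 -0.0001 0.002
90 132 96 -0.0 0.0021
100 112 96 0.0001 0.001
110 9 9 0.0005 0.0038
```

The pin is home in the rest (its surface lies 6.2 mm above the rest axis, all along). Next is the drawer handle.

>>> jog_arm(
  linear=[
    [0,0,0],
    [0,0,0],
    [0,0,0],
    [0,0,0],
    [0,0,0],
    [0,0,0],
    [0,0,0],
    [0,0,0],
    [0,0,0],
    [0,0,0],
  ],
  rotation=[
    [0,-0.17,0],
    [0,0,0.17],
    [0,0,0.18],
    [0,0,0.18],
    [0,0,0.18],
    [0,0,0.18],
    [0,0,0.18],
    [0,0,0.18],
    [0,0,0.18],
    [0,0,0],
  ],
  fingers=[0.03,0.03,0.03,0.03,0.03,0.03,0.03,0.03,0.03,0.03],
)

```text
time_s: 32.95
ee_pos: [0.629, 0.1542, 0.2335]
eef_rot: [0.707, 0.707, 0.002, -0.004]
contact_force: [-0.3, 0.4, 0.4]
gripper_width: 0.346
grasp_force: 0.0
```

```bash
cat >> h.py <<'E'
def Rdown(az):
    "tool down, tool y at azimuth az deg"
    a=np.radians(az); y=np.array([np.cos(a),np.sin(a),0]); z=np.array([0,0,-1.]); return Ro.from_matrix(np.c_[np.cross(y,z),y,z])
E
python3 - <<'E'
from h import *
f=grab('top');P=cloud(f)
m=(P[...,2]>.074)&(P[...,2]<.1)&(P[...,1]>-.24)&(P[...,1]<-.11)&(P[...,0]<.545)&(P[...,0]>.4); q=P[m]
print(len(q),q.min(0),q.max(0),np.polyfit(q[:,1],q[:,0],1), q.mean(0))
w=(abs(P[...,2]-.115)<.004)&(f['image'].min(-1)>150)&(P[...,0]>.5)&(P[...,0]<.8)&(P[...,1]>-.3)&(P[...,1]<-.05)
print(cv2.minAreaRect((P[w][:,:2]*1000).astype(np.float32)))
goto([.535,-.174,.2],Rdown(0)); print(arm.sense()['joint_positions'].round(2))
E
```

```text
73 [ 0.52931639 -0.2286689   0.08045121] [ 0.54448626 -0.12097448  0.09987821] [0.0122666  0.53730285] [ 0.53514157 -0.17619186  0.08928301]
((669.3657836914062, -174.0816650390625), (185.3338165283203, 194.9261016845703), 89.90039825439453)
now [0.6289 0.1543 0.2337] shift tool [-0.3282 -0.0952  0.0313] rotvec [-0.0023 -0.0081  0.0041]
[-0.41  0.36  0.14  1.33 -0.06  1.46 -0.27]
```

>>> jog_arm(
  linear=[
    [-0.055,-0.0157,0],
    [-0.055,-0.0157,0],
    [-0.055,-0.0157,0],
    [-0.055,-0.0157,0],
    [-0.055,-0.0157,0],
    [-0.055,-0.0157,0.03],
    [0,0,0.05],
    [0,0,0.03],
    [0,0,0],
  ],
  rotation=[
    [0,0,0],
    [0,0,0],
    [0,0,0],
    [0,0,0],
    [0,0,0],
    [0,0,0],
    [0,0,0],
    [0,0,0],
    [0,0,0],
  ],
  fingers=[0.028,0.028,0.028,0.028,0.028,0.028,0.028,0.028,0.028],
)

```text
time_s: 34.12
ee_pos: [0.5337, -0.1723, 0.1207]
eef_rot: [0.706, 0.708, 0.002, -0.005]
contact_force: [-0.0, 1.1, 1.1]
gripper_width: 0.318
grasp_force: 0.0
```

```bash
python3 - <<'E'
from h import *
goto([.535,-.1755,.028],Rdown(0))
f=grab('wrist');P=cloud(f)
m=(P[...,2]>.076)&(P[...,2]<.096)&(P[...,1]>-.24)&(P[...,1]<-.08)&(P[...,0]<.60)&(P[...,0]>.4); q=P[m]
print(len(q),q.min(0),q.max(0),np.median(q,axis=0))
s=q[q[:,0]<.55]; print(len(s),s.mean(0),s[:,0].min(),s[:,0].max())
E
```

```text
now [ 0.5337 -0.1723  0.1207] shift tool [-0.0041  0.0018  0.0927] rotvec [-0.0051 -0.01    0.0036]
2865 [ 0.53107543 -0.20337793  0.07607583] [ 0.57218993 -0.08245459  0.09595692] [ 0.53962443 -0.14381092  0.08819939]
1862 [ 0.53684774 -0.15668133  0.08821672] 0.5310754257103362 0.5499551857506612
```

>>> jog_arm(
  linear=[
    [-0.003,0.002,0.02],
    [0,0,0.03],
    [0,0,0.03],
    [0,0,0.012],
    [0,0,0],
    [0,0,0],
    [0,0,0],
    [0,0,0],
    [0,0,0],
  ],
  rotation=[
    [0,0,0],
    [0,0,0],
    [0,0,0],
    [0,0,0],
    [0,0,0],
    [0,0,0],
    [0,0,0],
    [0,0,0],
    [0,0,0],
  ],
  fingers=[0.028,0.028,0.028,0.028,0.028,0,0,0,0],
  grip_force=20,
)

```text
time_s: 35.3
ee_pos: [0.5377, -0.1749, 0.0318]
eef_rot: [0.707, 0.707, 0.004, -0.003]
contact_force: [-3.0, 0.6, 5.5]
gripper_width: 0.117
grasp_force: 20.0
```

>>> jog_arm(
  linear=[
    [0,-0.006,0],
    [0,-0.01,0],
    [0,-0.01,0],
    [0,-0.01,0],
    [0,-0.01,0],
    [0,-0.008,0],
    [0,-0.005,0],
    [0,0,0],
  ],
  rotation=[
    [0,0,0],
    [0,0,0],
    [0,0,0],
    [0,0,0],
    [0,0,0],
    [0,0,0],
    [0,0,0],
    [0,0,0],
  ],
  fingers=[0,0,0,0,0,0,0,0],
)

```text
time_s: 36.3
ee_pos: [0.4781, -0.1748, 0.0317]
eef_rot: [0.707, 0.707, 0.004, -0.003]
contact_force: [-0.2, -0.2, 8.3]
gripper_width: 0.121
grasp_force: 20.0
```

>>> jog_arm(
  linear=[
    [0,-0.003,0],
    [0,-0.003,0],
    [0,0,0],
  ],
  rotation=[
    [0,0,0],
    [0,0,0],
    [0,0,0],
  ],
  fingers=[0,0,0],
)

```text
time_s: 36.67
ee_pos: [0.4756, -0.1749, 0.0319]
eef_rot: [0.707, 0.708, 0.005, -0.0]
contact_force: [14.8, -1.4, -6.8]
gripper_width: 0.116
grasp_force: 20.0
```

>>> jog_arm(
  linear=[
    [0,0.002,0],
    [0,0,0],
    [0,0,0],
    [0,0,-0.02],
    [0,0,-0.05],
    [0,0,-0.05],
    [0,0.03,-0.05],
    [0.01,0.03,-0.03],
    [0,0,0],
  ],
  rotation=[
    [0,0,0],
    [0,0,0],
    [0,0,0],
    [0,0,0],
    [0,0,0],
    [0,0,0],
    [0,0,0],
    [0,0,0],
    [0,0,0],
  ],
  fingers=[0.028,0.028,0.028,0.028,0.028,0.028,0.028,0.028,0.028],
)

```text
time_s: 37.8
ee_pos: [0.5365, -0.1655, 0.2326]
eef_rot: [0.706, 0.708, 0.004, -0.002]
contact_force: [-0.4, -1.2, -0.8]
gripper_width: 0.322
grasp_force: 0.0
```

```bash
cat >> h.py <<'E'
def tubes(f,z0=.098,z1=.112,box=(.545,.605,-.26,-.09)):
    P=cloud(f); m=(P[...,2]>z0)&(P[...,2]<z1)&(P[...,0]>box[0])&(P[...,0]<box[1])&(P[...,1]>box[2])&(P[...,1]<box[3])
    k,l,st,c=cv2.connectedComponentsWithStats(m.astype(np.uint8)); out=[]
    for i in range(1,k):
        if st[i,4]>12:
            q=P[l==i]; mid=onz(f,*c[i],.106); out.append((st[i,4],c[i].round(1),mid.round(4),((q.min(0)+q.max(0))/2).round(4),(q.max(0)-q.min(0)).round(3)))
    return out
E
python3 - <<'E'
from h import *
print(pose()[0])
for n in('wrist','top'):
    f=grab(n); print(n)
    for o in tubes(f): print(o)
save(load('wrist'),'w9.png',None,1.5)
save(load('top'),'t9.png',(290,170,410,290),5)
E
```

```text
[ 0.53646343 -0.1655184   0.23264619]
wrist
(np.int32(227), array([293.5, 174. ]), array([ 0.5746, -0.167 ,  0.106 ]), array([ 0.5746, -0.1678,  0.1025]), array([0.015, 0.016, 0.009]))
top
(np.int32(14), array([315.8, 219.8]), array([ 0.5725, -0.1701,  0.106 ]), array([ 0.5747, -0.1699,  0.1042]), array([0.018, 0.012, 0.012]))
(np.int32(15), array([331.6, 225.9]), array([ 0.5753, -0.2382,  0.106 ]), array([ 0.5774, -0.2378,  0.1044]), array([0.016, 0.014, 0.012]))
```

View pics/w9.png

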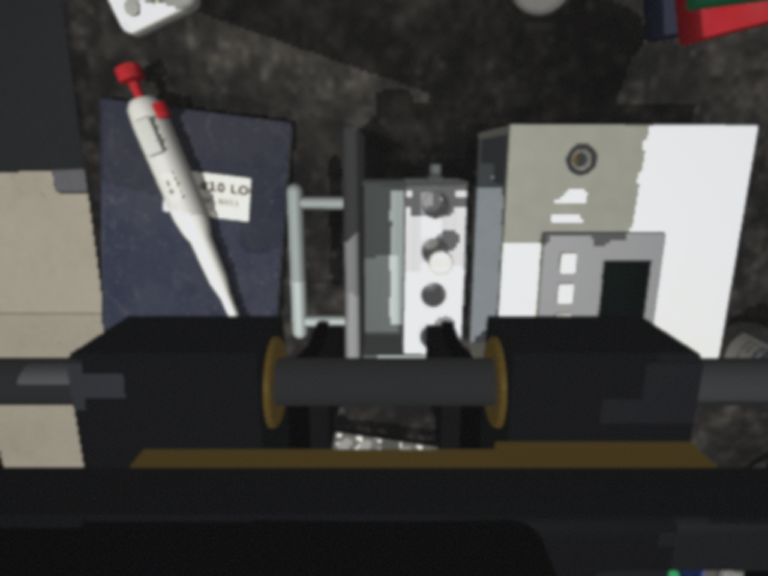

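The view shows a capped tube at (440,262). The bores at (435,202) and (433,295) are empty, and the fourth is half hidden. The top-view depth finds a second tube at y≈−0.238. Grasping the first.

>>> jog_arm(
  linear=[
    [-0.0025,0.0375,0],
    [0,0,0.03],
    [0,0,0.04],
    [0,0,0.04],
    [0,0,0.04],
    [0,0,0.03],
    [0,0,0.006],
    [0,0,0],
  ],
  rotation=[
    [0,0,0],
    [0,0,0],
    [0,0,0],
    [0,0,0],
    [0,0,0],
    [0,0,0],
    [0,0,0],
    [0,0,0],
  ],
  fingers=[0.032,0.032,0.032,0.032,0.032,0.032,0.032,0.032],
)

```text
time_s: 38.9
ee_pos: [0.5713, -0.1677, 0.0452]
eef_rot: [0.707, 0.707, 0.003, -0.003]
contact_force: [-0.1, 0.1, 1.2]
gripper_width: 0.366
grasp_force: 0.0
```

```bash
python3 - <<'E'
from h import *
p,R=pose(); print(p,arm.sense()['contact_force'].round(1)); f=grab('wrist'); T=tool(f)*1000
for v in range(190,240,4): print(v,[tuple(T[v,u].round().astype(int).tolist()) for u in range(236,280,6)])
b=grab('top'); 
for o in tubes(b): print(o)
E
```

```text
[ 0.57130515 -0.1677016   0.04524983] [-0.1  0.1  1.2]
190 [(19, -11, -16), (19, -8, -16), (18, -5, -15), (19, -1, -15), (19, 2, -17), (19, 5, -17), (19, 9, -15), (19, 12, -15)]
194 [(17, -11, -16), (17, -8, -16), (17, -5, -17), (16, -1, -16), (16, 2, -15), (16, 5, -15), (17, 9, -17), (16, 12, -16)]
198 [(14, -12, -16), (14, -8, -16), (14, -5, -16), (14, -1, -16), (14, 2, -17), (14, 5, -15), (14, 9, -16), (14, 12, -16)]
202 [(12, -12, -16), (12, -8, -16), (12, -5, -16), (11, -1, -15), (12, 2, -16), (12, 5, -16), (12, 9, -16), (11, 12, -15)]
206 [(9, -12, -15), (10, -8, -17), (9, -5, -16), (9, -1, -15), (7, 2, -7), (9, 5, -16), (9, 9, -16), (9, 12, -16)]
210 [(7, -12, -16), (7, -8, -16), (7, -5, -15), (5, -1, -10), (6, 2, -14), (7, 6, -15), (3, 10, -3), (7, 12, -15)]
214 [(4, -12, -15), (5, -8, -16), (-4, -5, 10), (6, -1, -19), (7, 2, -23), (6, 5, -21), (3, 9, -12), (5, 12, -16)]
218 [(67, 0, -199), (2, -8, -16), (-4, -5, 2), (5, -1, -24), (7, 2, -30), (7, 5, -29), (4, 9, -22), (2, 13, -14)]
222 [(0, -12, -17), (0, -8, -16), (-5, -5, -3), (6, -1, -32), (7, 2, -35), (6, 5, -34), (4, 8, -28), (0, 12, -16)]
226 [(-3, -12, -15), (-3, -8, -16), (-5, -5, -10), (6, -1, -38), (7, 2, -41), (7, 5, -41), (5, 8, -36), (-3, 13, -15)]
230 [(-5, -12, -16), (-5, -8, -15), (-6, -5, -15), (6, -1, -44), (7, 2, -47), (7, 5, -47), (5, 8, -43), (-5, 13, -16)]
234 [(-8, -12, -16), (-8, -8, -15), (-8, -5, -15), (7, -1, -52), (8, 2, -55), (8, 4, -54), (7, 7, -52), (-8, 13, -16)]
238 [(33, -5, -119), (33, -4, -119), (34, -2, -120), (34, -1, -120), (33, 1, -119), (34, 2, -120), (33, 4, -119), (33, 6, -119)]
(np.int32(13), array([331.6, 226.5]), array([ 0.5731, -0.2392,  0.106 ]), array([ 0.5759, -0.2382,  0.105 ]), array([0.017, 0.016, 0.012]))
```

>>> jog_arm(
  linear=[
    [0,0.003,0],
    [0,0,0],
    [0,0,0],
    [0,0,0],
    [0,0,0],
    [0,0,-0.02],
    [0,0,-0.05],
    [0,0,-0.06],
    [0,0,-0.02],
    [0,0,0],
  ],
  rotation=[
    [0,0,0],
    [0,0,0],
    [0,0,0],
    [0,0,0],
    [0,0,0],
    [0,0,0],
    [0,0,0],
    [0,0,0],
    [0,0,0],
    [0,0,0],
  ],
  fingers=[0.032,0,0,0,0,0,0,0,0,0],
  grip_force=15,
)

```text
time_s: 40.25
ee_pos: [0.5757, -0.169, 0.1966]
eef_rot: [0.707, 0.707, 0.004, -0.002]
contact_force: [0.0, 0.3, -0.7]
gripper_width: 0.181
grasp_force: 15.0
```

```bash
cat >> h.py <<'E'
def rack(f):
    P=cloud(f); im=f['image']; m=(abs(P[...,2]-.066)<.006)&(im.min(-1)>110)&(P[...,0]>.4)&(P[...,0]<.7)&(P[...,1]>-.6)&(P[...,1]<-.29)
    m=cv2.morphologyEx(m.astype(np.uint8),cv2.MORPH_CLOSE,np.ones((7,7)))
    k,l,st,c=cv2.connectedComponentsWithStats(m); i=1+st[1:,4].argmax(); q=P[(l==i)&(abs(P[...,2]-.066)<.006)]
    return st[i],cv2.minAreaRect((q[:,:2]*1000).astype(np.float32))
E
python3 - <<'E'
from h import *
s=arm.sense(); print(s['gripper_width']*87,s['grasp_force'])
for n in('top','scene'):
    f=grab(n); print(n,rack(f))
    P=cloud(f); m=(P[...,2]>.03)&(P[...,0]>.55)&(P[...,0]<.75)&(P[...,1]<-.275)&(P[...,1]>-.40); q=P[m]; q=q[q[:,2]>.1]
    print('flask top',q.mean(0) if len(q) else 0,q[:,2].max() if len(q) else 0, len(q)); 
f=load('top'); print(dep(f,368.7,221),dep(f,374.5,203.5))
for o in tubes(f): print(o)
E
```

```text
15.758862993640689 14.998991098254919
top (array([348, 237,  40,  42, 874], dtype=int32), ((534.9745483398438, -415.2421875), (103.30859375, 150.28982543945312), 80.65972137451172))
flask top [ 0.70950337 -0.35631336  0.14803526] 0.17883141434639288 49
scene (array([ 301,  268,   57,   40, 1281], dtype=int32), ((533.5510864257812, -416.9073181152344), (105.98527526855469, 144.41497802734375), 80.87718963623047))
flask top [ 0.70773031 -0.35987143  0.14369176] 0.17311255809275647 91
[ 0.69427596 -0.36176762  0.06357396] [ 0.7118049  -0.35723893  0.17021244]
(np.int32(14), array([331.5, 226.3]), array([ 0.5736, -0.2384,  0.106 ]), array([ 0.5755, -0.2376,  0.106 ]), array([0.016, 0.015, 0.012]))
```

The tube is held (15.8 mm). The rack is at (0.534, −0.416) with yaw −9.3°, and the flask at (0.71, −0.358) is clear of the path. Carrying the tube over the rack.

>>> jog_arm(
  linear=[
    [-0.04,-0.01,0],
    [-0.047,-0.0115,0],
    [-0.047,-0.0115,0],
    [-0.047,-0.0115,0],
    [-0.047,-0.0115,0],
    [-0.04,-0.0115,0],
    [-0.014,0,0.03],
    [0,0,0.03],
    [0,0,0],
  ],
  rotation=[
    [0,0,0],
    [0,0,0],
    [0,0,0],
    [0,0,0],
    [0,0,0],
    [0,0,0],
    [0,0,0],
    [0,0,0],
    [0,0,0],
  ],
  fingers=[0,0,0,0,0,0,0,0,0],
)

```text
time_s: 41.48
ee_pos: [0.5057, -0.4485, 0.1282]
eef_rot: [0.707, 0.707, 0.003, -0.007]
contact_force: [-0.0, 0.4, 0.3]
gripper_width: 0.18
grasp_force: 15.0
```

```bash
cat > pk.py <<'E'
from h import *
def run(view=None):
    f=grab('wrist'); p,R=pose(); print('ee',p.round(4))
    P=cloud(f); im=f['image'].astype(int)
    # pockets: connected non-top regions enclosed within rack top (z<.055)
    top=(abs(P[...,2]-.066)<.005)
    hole=(~top)&(P[...,1]<-.33)&(P[...,2]<.058)
    k,l,st,c=cv2.connectedComponentsWithStats(hole.astype(np.uint8),connectivity=4)
    # use binarised ortho map: rays onto z=.066
    h,w=top.shape; v,u=np.mgrid[:h,:w]; o=-np.array(f['R']).T@np.array(f['t'])
    D=np.stack([(u-f['cx'])/foc(f),(v-f['cy'])/foc(f),np.ones_like(u)],-1)@np.array(f['R']); X=o+D*((.066-o[2])/D[...,2])[...,None]
    pts=[]
    for i in range(1,k):
        if 60<st[i,4]<6000:
            x=X[l==i]; r=cv2.minAreaRect((x[:,:2]*1000).astype(np.float32))
            if 11<min(r[1]) and max(r[1])<23: pts.append(r[0])
    pts=np.array(pts)/1000; print(len(pts))
    # fit grid
    gx=np.array([-59,-39,-20,0,20,39,59])/1000; gy=np.array([-39,-19.5,0,19.5,39])/1000
    N=np.array([(a,b) for a in gx for b in gy])
    th=np.radians(-9.3); c0=np.array([.534,-.416])
    for it in range(20):
        Rm=np.array([[np.cos(th),-np.sin(th)],[np.sin(th),np.cos(th)]]); W=c0+N@Rm.T
        d=np.linalg.norm(pts[:,None]-W[None],axis=-1); j=d.argmin(1); ok=d.min(1)<.008
        A=N[j[ok]];B=pts[ok]; a0=A.mean(0);b0=B.mean(0); H=(A-a0).T@(B-b0); th=np.arctan2(H[0,1]-H[1,0],H[0,0]+H[1,1])
        Rm=np.array([[np.cos(th),-np.sin(th)],[np.sin(th),np.cos(th)]]); c0=b0-Rm@a0
    print('rack',c0.round(4),np.degrees(th).round(2),'used',ok.sum(),'rms',np.sqrt((d.min(1)[ok]**2).mean()).round(4))
    return f,c0,Rm
E
python3 - <<'E'
from pk import *
f,c0,Rm=run()
T=tool(f)*1000
for v in range(150,236,6): print(v,[tuple(T[v,u].round().astype(int).tolist()) for u in range(244,276,5)])
print('A',c0+Rm@[-.02,-.039]); save(f,'w10.png',None,1.5)
E
```

```text
ee [ 0.5067 -0.4492  0.1306]
33
rack [ 0.5353 -0.4137] -9.52 used 33 rms 0.0006
150 [(31, -10, 65), (31, -6, 67), (31, -2, 68), (31, 2, 67), (31, 6, 66), (26, 11, 99), (31, 14, 68)]
156 [(16, -13, 129), (16, -8, 129), (26, -2, 64), (26, 2, 66), (26, 6, 65), (26, 10, 67), (26, 14, 66)]
162 [(10, -13, 131), (16, -7, 99), (21, -2, 66), (10, 2, 129), (10, 7, 129), (10, 12, 128), (15, 15, 99)]
168 [(10, -12, 100), (16, -6, 67), (17, -2, 65), (10, 2, 99), (10, 6, 99), (10, 11, 99), (16, 14, 66)]
174 [(12, -10, 66), (12, -6, 63), (12, -2, 66), (11, 2, 67), (11, 6, 69), (11, 10, 68), (12, 14, 66)]
180 [(-8, -13, 128), (7, -6, 65), (7, -2, 67), (-7, 2, 127), (7, 6, 65), (7, 10, 64), (7, 14, 65)]
186 [(-6, -12, 98), (2, -6, 66), (-7, -3, 100), (-14, 2, 127), (-14, 7, 128), (-7, 11, 100), (2, 14, 67)]
192 [(-3, -10, 66), (-3, -6, 66), (7, -2, 29), (7, 1, 29), (-12, 6, 98), (-12, 11, 99), (-3, 14, 66)]
198 [(-8, -10, 66), (6, -5, 18), (7, -2, 13), (7, 1, 13), (5, 5, 21), (-8, 10, 66), (-8, 14, 65)]
204 [(-33, -13, 131), (6, -5, 4), (7, -2, -1), (7, 1, 0), (5, 4, 6), (-13, 10, 65), (-13, 14, 65)]
210 [(-40, -13, 131), (6, -5, -9), (7, -2, -12), (7, 1, -12), (5, 4, -7), (-40, 12, 131), (-40, 18, 131)]
216 [(-46, -13, 130), (6, -4, -19), (7, -2, -24), (67, 0, -198), (5, 4, -18), (-46, 12, 130), (11, 9, -35)]
222 [(2, -7, -19), (6, -4, -30), (8, -2, -34), (7, 1, -32), (6, 4, -29), (-53, 12, 130), (11, 8, -43)]
228 [(3, -7, -31), (6, -4, -39), (7, -1, -41), (7, 1, -42), (6, 4, -38), (2, 7, -27), (11, 8, -51)]
234 [(4, -6, -41), (8, -4, -51), (8, -1, -52), (8, 1, -52), (7, 3, -50), (3, 6, -40), (10, 8, -56)]
A [ 0.50917228 -0.4488303 ]
```

```bash
python3 - <<'E'
from h import *
goto([.5100,-.4488,.0335],Rdown(0))
E
```

```text
now [ 0.5067 -0.4492  0.1306] shift tool [-0.0007  0.0036  0.0971] rotvec [-0.003  -0.0116  0.0006]
```

>>> jog_arm(
  linear=[
    [0.0004,0.0033,0],
    [0,0,0.015],
    [0,0,0.01],
    [0,0,0.008],
    [0,0,0],
  ],
  rotation=[
    [-0.004,-0.012,0],
    [0,0,0],
    [0,0,0],
    [0,0,0],
    [0,0,0],
  ],
  fingers=[0,0,0,0,0],
)

```text
time_s: 42.15
ee_pos: [0.5105, -0.4496, 0.0985]
eef_rot: [0.707, 0.707, 0.0, 0.002]
contact_force: [-0.6, 0.7, 0.3]
gripper_width: 0.179
grasp_force: 15.0
```

```bash
python3 - <<'E'
from pk import *
goto([.5100,-.4488,.0335],Rdown(0)); f,c0,Rm=run(); T=tool(f)*1000
for v in (192,198,204,210,216,222): print(v,[tuple(T[v,u].round(1).tolist()) for u in range(246,270,3)])
print('A',c0+Rm@[-.02,-.039])
E
```

```text
now [ 0.5105 -0.4496  0.0985] shift tool [ 0.0009 -0.0007  0.065 ] rotvec [0.0029 0.0018 0.0004]
ee [ 0.5107 -0.4498  0.0991]
32
rack [ 0.5353 -0.4137] -9.46 used 32 rms 0.0006
192 [(-4.8, -8.0, 68.0), (-13.1, -6.2, 98.8), (5.6, -2.6, 29.2), (6.4, -0.5, 26.4), (6.4, 1.6, 26.5), (-4.7, 4.3, 67.5), (4.3, 6.0, 34.0), (4.0, 8.2, 35.0)]
198 [(-19.0, -9.0, 99.4), (4.5, -4.5, 17.9), (5.9, -2.4, 13.1), (6.5, -0.4, 11.1), (6.4, 1.5, 11.2), (5.8, 3.5, 13.5), (4.0, 5.6, 19.5), (-0.3, 8.2, 34.6)]
204 [(2.9, -6.2, 9.5), (5.3, -4.1, 1.6), (6.1, -2.2, -0.9), (6.7, -0.4, -2.8), (6.3, 1.5, -1.7), (5.8, 3.3, 0.0), (4.3, 5.3, 4.9), (-4.8, 8.2, 34.3)]
210 [(3.0, -5.9, -3.3), (5.7, -3.9, -11.4), (6.5, -2.1, -14.0), (6.6, -0.3, -14.2), (6.6, 1.4, -14.2), (5.9, 3.2, -12.2), (5.0, 5.0, -9.3), (0.8, 7.2, 3.4)]
216 [(3.8, -5.5, -16.8), (5.9, -3.6, -22.8), (6.4, -1.9, -24.2), (6.5, -0.3, -24.3), (6.6, 1.3, -24.6), (6.4, 3.0, -24.3), (5.1, 4.7, -20.4), (3.1, 6.6, -14.6)]
222 [(4.4, -5.1, -28.3), (6.1, -3.4, -32.9), (6.6, -1.8, -34.2), (7.0, -0.3, -35.3), (6.9, 1.3, -34.9), (6.2, 2.9, -33.1), (5.7, 4.5, -31.7), (3.8, 6.2, -26.6)]
A [ 0.50911603 -0.44888485]
```

>>> jog_arm(
  linear=[
    [0.0017,-0.002,0],
    [0,0,0.006],
    [0,0,0.006],
    [0,0,0.006],
    [0,0,0],
  ],
  rotation=[
    [0,0,0],
    [0,0,0],
    [0,0,0],
    [0,0,0],
    [0,0,0],
  ],
  fingers=[0,0,0,0,0],
)

```text
time_s: 42.82
ee_pos: [0.5087, -0.4479, 0.0806]
eef_rot: [0.707, 0.707, 0.0, 0.002]
contact_force: [-0.7, -0.6, 0.5]
gripper_width: 0.176
grasp_force: 15.0
```

>>> jog_arm(
  linear=[
    [0,0,0.01],
    [0,0,0.01],
    [0,0,0.01],
    [0,0,0.01],
    [0,0,0],
  ],
  rotation=[
    [0,0,0],
    [0,0,0],
    [0,0,0],
    [0,0,0],
    [0,0,0],
  ],
  fingers=[0,0,0,0,0],
)

```text
time_s: 43.45
ee_pos: [0.5087, -0.4478, 0.0402]
eef_rot: [0.707, 0.707, 0.0, 0.002]
contact_force: [0.0, -0.1, 0.3]
gripper_width: 0.181
grasp_force: 15.0
```

>>> jog_arm(
  linear=[
    [0,0,0.004],
    [0,0,0.002],
    [0,0,0],
    [0,0,0],
    [0,0,0],
    [0,0,0],
    [0,0,0],
  ],
  rotation=[
    [0,0,0],
    [0,0,0],
    [0,0,0],
    [0,0,0],
    [0,0,0],
    [0,0,0],
    [0,0,0],
  ],
  fingers=[0,0,0,0.02,0.025,0.03,0.03],
)

```text
time_s: 44.32
ee_pos: [0.5092, -0.4483, 0.0355]
eef_rot: [0.707, 0.707, 0.001, 0.002]
contact_force: [0.3, -0.4, 0.1]
gripper_width: 0.335
grasp_force: 0.0
```

>>> jog_arm(
  linear=[
    [0,0,-0.02],
    [0,0,-0.04],
    [0,0,-0.05],
    [0,0,-0.05],
    [0.03,0.0095,0],
    [0.045,0.014,0],
    [0.045,0.014,0],
    [0.045,0.014,0],
    [0.043,0.0135,0],
    [0,0,0],
  ],
  rotation=[
    [0,0,0],
    [0,0,0],
    [0,0,0],
    [0,0,0],
    [0,0,0],
    [0,0,0],
    [0,0,0],
    [0,0,0],
    [0,0,0],
    [0,0,0],
  ],
  fingers=[0.03,0.03,0.03,0.03,0.03,0.03,0.03,0.03,0.03,0.03],
)

```text
time_s: 45.58
ee_pos: [0.5754, -0.2352, 0.1966]
eef_rot: [0.705, 0.71, 0.002, 0.003]
contact_force: [-0.9, -0.4, 0.2]
gripper_width: 0.341
grasp_force: 0.0
```

```bash
python3 - <<'E'
from h import *
print(pose()[0])
for n in('top','scene','wrist'):
    f=grab(n); print(n,'drawer',[(o[0],o[1],o[2],o[3]) for o in tubes(f)]); print('  rack',[(o[0],o[2],o[3]) for o in tubes(f,.084,.1,(.46,.62,-.50,-.34))])
goto([.575,-.238,.2],Rdown(0))
E
```

```text
[ 0.57538845 -0.23524674  0.19658451]
top drawer [(np.int32(13), array([331.4, 226.2]), array([ 0.5736, -0.2379,  0.106 ]), array([ 0.5752, -0.237 ,  0.1061]))]
  rack [(np.int32(13), array([ 0.5004, -0.4498,  0.106 ]), array([ 0.5107, -0.4505,  0.0924]))]
scene drawer [(np.int32(18), array([304.3, 239.4]), array([ 0.5698, -0.2424,  0.106 ]), array([ 0.572 , -0.2391,  0.1027]))]
  rack [(np.int32(25), array([ 0.4972, -0.4614,  0.106 ]), array([ 0.508 , -0.4534,  0.0906]))]
wrist drawer [(np.int32(279), array([256.6, 173.3]), array([ 0.5751, -0.2348,  0.106 ]), array([ 0.575 , -0.2358,  0.1026]))]
  rack []
now [ 0.5732 -0.2411  0.1962] shift tool [ 0.0031  0.0018 -0.0038] rotvec [ 0.0051  0.0036 -0.0007]
```

>>> jog_arm(
  linear=[
    [0.004,0.002,0.02],
    [0,0,0.04],
    [0,0,0.04],
    [0,0,0.03],
    [0,0,0.015],
    [0,0,0.005],
    [0,0,0],
  ],
  rotation=[
    [0.004,0.003,0],
    [0,0,0],
    [0,0,0],
    [0,0,0],
    [0,0,0],
    [0,0,0],
    [0,0,0],
  ],
  fingers=[0.032,0.032,0.032,0.032,0.032,0.032,0.032],
)

```text
time_s: 46.6
ee_pos: [0.5759, -0.2361, 0.0456]
eef_rot: [0.707, 0.707, 0.0, 0.0]
contact_force: [-0.6, -0.4, 0.4]
gripper_width: 0.363
grasp_force: 0.0
```

```bash
python3 - <<'E'
from h import *
p,R=pose(); print(p,arm.sense()['contact_force'].round(1)); f=grab('wrist'); T=tool(f)*1000
for v in range(206,240,6): print(v,[tuple(T[v,u].round(1).tolist()) for u in range(240,276,4)])
E
```

```text
[ 0.57587912 -0.2361469   0.04563994] [-0.6 -0.4  0.4]
206 [(9.1, -9.0, -15.3), (9.1, -6.7, -15.3), (6.2, -4.6, -6.1), (7.2, -2.2, -9.5), (7.6, 0.2, -10.8), (9.3, 2.5, -16.2), (9.5, 4.8, -16.7), (9.3, 7.1, -16.0), (9.4, 9.3, -16.3)]
212 [(5.0, -9.1, -14.0), (4.2, -6.8, -11.7), (6.6, -4.3, -18.9), (7.2, -2.0, -20.5), (6.9, 0.2, -19.7), (6.1, 2.5, -17.2), (4.0, 4.9, -11.0), (5.1, 7.1, -14.3), (5.5, 9.4, -15.4)]
218 [(-3.7, -9.8, 0.1), (4.7, -6.4, -23.6), (6.7, -4.1, -29.0), (7.1, -1.9, -30.2), (6.6, 0.2, -28.9), (6.4, 2.4, -28.2), (4.5, 4.6, -23.0), (-3.3, 7.7, -0.9), (2.0, 9.4, -15.8)]
224 [(-4.2, -9.4, -9.2), (5.4, -6.0, -34.8), (6.4, -3.9, -37.4), (6.8, -1.8, -38.5), (7.1, 0.2, -39.4), (6.3, 2.3, -37.2), (4.7, 4.4, -33.0), (-4.0, 7.4, -9.8), (-1.6, 9.4, -16.0)]
230 [(-5.8, -9.2, -14.7), (5.0, -5.8, -42.2), (6.7, -3.7, -46.5), (6.9, -1.7, -47.1), (7.0, 0.2, -47.3), (6.3, 2.2, -45.5), (5.0, 4.2, -42.3), (-5.7, 7.2, -15.0), (-5.3, 9.5, -16.0)]
236 [(5.1, -7.4, -50.1), (67.1, 0.3, -199.4), (8.2, -3.4, -57.6), (7.9, -1.6, -56.8), (8.0, 0.2, -57.1), (7.3, 2.0, -55.5), (6.7, 3.9, -54.0), (-9.1, 7.2, -15.9), (-9.6, 9.6, -14.7)]
```

>>> jog_arm(
  linear=[
    [0,-0.0008,0],
    [0,0,0],
    [0,0,0],
    [0,0,0],
    [0,0,0],
    [0,0,-0.02],
    [0,0,-0.05],
    [0,0,-0.06],
    [0,0,-0.02],
    [0,0,0],
  ],
  rotation=[
    [0,0,0],
    [0,0,0],
    [0,0,0],
    [0,0,0],
    [0,0,0],
    [0,0,0],
    [0,0,0],
    [0,0,0],
    [0,0,0],
    [0,0,0],
  ],
  fingers=[0.032,0,0,0,0,0,0,0,0,0],
)

```text
time_s: 47.9
ee_pos: [0.5757, -0.2365, 0.1981]
eef_rot: [0.707, 0.707, 0.001, 0.002]
contact_force: [0.4, -0.4, -1.2]
gripper_width: 0.181
grasp_force: 15.0
```

>>> jog_arm(
  linear=[
    [-0.0388,-0.014,0],
    [-0.0388,-0.014,0],
    [-0.0388,-0.014,0],
    [-0.0388,-0.014,0],
    [0,0,0.04],
    [0,0,0.04],
    [0,0,0.015],
    [0,0,0],
    [0,0,0],
  ],
  rotation=[
    [0,0,0],
    [0,0,0],
    [0,0,0],
    [0,0,0],
    [0,0,0],
    [0,0,0],
    [0,0,0],
    [0,0,0],
    [0,0,0],
  ],
  fingers=[0,0,0,0,0,0,0,0,0],
)

```text
time_s: 49.02
ee_pos: [0.5195, -0.3917, 0.1017]
eef_rot: [0.707, 0.707, 0.0, 0.001]
contact_force: [0.2, -1.1, 0.6]
gripper_width: 0.18
grasp_force: 15.0
```

```bash
python3 - <<'E'
from pk import *
print(arm.sense()['gripper_width']*87); f,c0,Rm=run(); T=tool(f)*1000
for v in (192,198,204,210,216,222): print(v,[tuple(T[v,u].round(1).tolist()) for u in range(243,273,3)])
B=c0+Rm@[-.02,.0195]; print('B',B); goto([*B,.0345],Rdown(0)); f=grab('top'); print('top rack',rack(f))
E
```

```text
15.671275496522647
ee [ 0.5196 -0.3917  0.1018]
11
rack [ 0.5354 -0.413 ] -9.3 used 11 rms 0.0007
192 [(3.3, -9.0, 36.7), (-6.0, -7.9, 70.9), (-6.0, -5.4, 70.7), (6.4, -2.3, 25.2), (6.9, -0.2, 23.0), (6.8, 1.8, 23.4), (6.1, 3.9, 26.1), (-5.9, 7.1, 70.4), (3.2, 8.5, 36.9), (2.9, 10.7, 37.8)]
198 [(-1.5, -9.1, 37.3), (1.7, -6.6, 26.4), (5.6, -4.2, 12.8), (6.3, -2.2, 10.3), (7.2, -0.2, 7.4), (6.8, 1.7, 8.7), (6.4, 3.7, 10.1), (4.0, 5.8, 18.2), (-1.5, 8.5, 37.4), (-1.1, 10.6, 36.0)]
204 [(-6.6, -9.2, 39.1), (2.9, -6.0, 8.1), (5.3, -3.9, 0.6), (6.6, -2.0, -3.6), (6.7, -0.2, -4.0), (6.6, 1.7, -3.6), (5.9, 3.5, -1.4), (4.8, 5.4, 2.0), (-5.9, 8.5, 36.8), (-6.0, 10.7, 36.9)]
210 [(-10.3, -9.1, 36.0), (3.6, -5.6, -6.2), (5.5, -3.7, -12.1), (6.6, -1.9, -15.3), (6.8, -0.1, -16.1), (6.4, 1.6, -14.9), (6.2, 3.3, -14.2), (5.0, 5.2, -10.7), (1.3, 7.3, 0.7), (-10.7, 10.8, 37.2)]
216 [(-27.1, -10.6, 71.0), (3.9, -5.3, -18.2), (5.9, -3.4, -23.8), (6.2, -1.8, -24.8), (7.0, -0.1, -27.0), (6.7, 1.5, -26.1), (6.0, 3.2, -24.2), (5.5, 4.9, -22.7), (3.2, 6.8, -16.1), (-15.8, 10.9, 38.5)]
222 [(-43.3, -11.9, 100.2), (4.6, -4.9, -29.9), (6.1, -3.2, -33.9), (6.9, -1.6, -36.1), (6.7, -0.1, -35.4), (6.9, 1.5, -36.2), (6.3, 3.0, -34.4), (5.6, 4.6, -32.7), (3.6, 6.4, -27.3), (-31.9, 12.3, 69.3)]
B [ 0.51880168 -0.39053027]
now [ 0.5196 -0.3917  0.1018] shift tool [ 0.0012 -0.0009  0.0673] rotvec [0.0022 0.0009 0.0005]
top rack (array([353, 245,  35,  33, 461], dtype=int32), ((533.93017578125, -426.029296875), (82.0453109741211, 149.7545166015625), 80.29537200927734))
```

>>> jog_arm(
  linear=[
    [0.001,-0.0015,0],
    [0,0,0.006],
    [0,0,0.008],
    [0,0,0.008],
    [0,0,0],
  ],
  rotation=[
    [0,0,0],
    [0,0,0],
    [0,0,0],
    [0,0,0],
    [0,0,0],
  ],
  fingers=[0,0,0,0,0],
)

```text
time_s: 49.75
ee_pos: [0.5169, -0.3897, 0.077]
eef_rot: [0.707, 0.707, -0.0, -0.001]
contact_force: [0.7, 0.4, 0.0]
gripper_width: 0.186
grasp_force: 15.0
```

>>> jog_arm(
  linear=[
    [0,0,0.01],
    [0,0,0.01],
    [0,0,0.01],
    [0,0,0.008],
    [0,0,0],
  ],
  rotation=[
    [0,0,0],
    [0,0,0],
    [0,0,0],
    [0,0,0],
    [0,0,0],
  ],
  fingers=[0,0,0,0,0],
)

```text
time_s: 50.38
ee_pos: [0.517, -0.3898, 0.0392]
eef_rot: [0.707, 0.707, 0.0, -0.001]
contact_force: [0.7, -1.1, 0.2]
gripper_width: 0.181
grasp_force: 15.0
```

>>> jog_arm(
  linear=[
    [0,0,0.003],
    [0,0,0.002],
    [0,0,0],
    [0,0,0],
    [0,0,0],
    [0,0,0],
    [0,0,0],
  ],
  rotation=[
    [0,0,0],
    [0,0,0],
    [0,0,0],
    [0,0,0],
    [0,0,0],
    [0,0,0],
    [0,0,0],
  ],
  fingers=[0,0,0,0.02,0.025,0.03,0.03],
)

```text
time_s: 51.25
ee_pos: [0.5173, -0.3901, 0.0351]
eef_rot: [0.707, 0.707, 0.0, -0.0]
contact_force: [-0.1, 0.5, 0.0]
gripper_width: 0.337
grasp_force: 0.0
```

>>> jog_arm(
  linear=[
    [0,0,-0.02],
    [0,0,-0.04],
    [0,0,-0.05],
    [0,0,-0.05],
    [0.043,-0.014,0],
    [0.043,-0.014,0],
    [0.043,-0.014,0],
    [0.043,-0.014,0],
    [0.043,-0.014,0],
    [0,0,0],
  ],
  rotation=[
    [0,0,0],
    [0,0,0],
    [0,0,0],
    [0,0,0],
    [0,0,0],
    [0,0,0],
    [0,0,0],
    [0,0,0],
    [0,0,0],
    [0,0,0],
  ],
  fingers=[0.03,0.03,0.03,0.03,0,0,0,0,0,0],
)

```text
time_s: 52.5
ee_pos: [0.4472, -0.1725, 0.1968]
eef_rot: [0.706, 0.709, 0.001, 0.0]
contact_force: [-0.1, -0.7, 0.3]
gripper_width: 0.006
grasp_force: 0.0
```

```bash
python3 - <<'E'
from h import *
goto([.45,-.175,.030],Rdown(0))
for n in('top','scene'):
    f=grab(n); print(n,'drawer',tubes(f)); print('  rack',[(o[0],o[3]) for o in tubes(f,.084,.1,(.46,.62,-.50,-.34))]); print(rack(f))
f=load('top');P=cloud(f)
m=(P[...,2]>.074)&(P[...,2]<.1)&(P[...,1]>-.24)&(P[...,1]<-.11)&(P[...,0]<.485)&(P[...,0]>.4);q=P[m];print(len(q),q.min(0),q.max(0))
E
```

```text
now [ 0.4472 -0.1725  0.1968] shift tool [-0.0027  0.0024  0.1668] rotvec [ 0.0025 -0.0012  0.0045]
top drawer []
  rack [(np.int32(16), array([ 0.5184, -0.3915,  0.0905])), (np.int32(15), array([ 0.5095, -0.4499,  0.0928]))]
(array([348, 238,  40,  40, 878], dtype=int32), ((535.6298217773438, -415.1275329589844), (104.24952697753906, 152.06927490234375), 80.54644775390625))
scene drawer []
  rack [(np.int32(24), array([ 0.515 , -0.3943,  0.0899])), (np.int32(27), array([ 0.5065, -0.4531,  0.0898]))]
(array([ 301,  268,   57,   41, 1287], dtype=int32), ((534.3674926757812, -416.1895751953125), (108.12601470947266, 147.75418090820312), 80.7134017944336))
65 [ 0.46723132 -0.22845779  0.0802911 ] [ 0.4826649  -0.11906815  0.09914873]
```

>>> jog_arm(
  linear=[
    [-0.0027,-0.004,0.04],
    [0,0,0.04],
    [0,0,0.04],
    [0,0,0.035],
    [0,0,0.01],
    [0,0,0],
  ],
  rotation=[
    [0,0,0],
    [0,0,0],
    [0,0,0],
    [0,0,0],
    [0,0,0],
    [0,0,0],
  ],
  fingers=[0,0,0,0,0,0],
)

```text
time_s: 53.35
ee_pos: [0.4434, -0.1787, 0.0306]
eef_rot: [0.707, 0.707, -0.0, -0.0]
contact_force: [-0.1, 0.6, 0.2]
gripper_width: 0.006
grasp_force: 0.0
```

>>> jog_arm(
  linear=[
    [0,0.005,0],
    [0,0.01,0],
    [0,0.01,0],
    [0,0.01,0],
    [0,0.01,0],
    [0,0.01,0],
    [0,0.01,0],
    [0,0.01,0],
    [0,0,0],
  ],
  rotation=[
    [0,0,0],
    [0,0,0],
    [0,0,0],
    [0,0,0],
    [0,0,0],
    [0,0,0],
    [0,0,0],
    [0,0,0],
    [0,0,0],
  ],
  fingers=[0,0,0,0,0,0,0,0,0],
)

```text
time_s: 54.48
ee_pos: [0.5192, -0.1776, 0.0301]
eef_rot: [0.707, 0.707, 0.0, 0.0]
contact_force: [0.1, -0.1, 1.0]
gripper_width: 0.003
grasp_force: 0.0
```

>>> jog_arm(
  linear=[
    [0,0.006,0],
    [0,0.006,0],
    [0,0.006,0],
    [0,0,0],
  ],
  rotation=[
    [0,0,0],
    [0,0,0],
    [0,0,0],
    [0,0,0],
  ],
  fingers=[0,0,0,0],
)

```text
time_s: 54.98
ee_pos: [0.5364, -0.1778, 0.03]
eef_rot: [0.707, 0.707, -0.0, -0.0]
contact_force: [-3.0, -0.7, 1.4]
gripper_width: 0.006
grasp_force: 1.6
```

>>> jog_arm(
  linear=[
    [0,0.004,0],
    [0,0.003,0],
    [0,0.003,0],
    [0,0,0],
  ],
  rotation=[
    [0,0,0],
    [0,0,0],
    [0,0,0],
    [0,0,0],
  ],
  fingers=[0,0,0,0],
)

```text
time_s: 55.48
ee_pos: [0.5406, -0.1779, 0.0295]
eef_rot: [0.708, 0.707, -0.003, -0.005]
contact_force: [-27.7, 3.1, 19.2]
gripper_width: 0.001
grasp_force: 14.1
```

>>> jog_arm(
  linear=[
    [0,0.002,0],
    [0,0.002,0],
    [0,0,0],
  ],
  rotation=[
    [0,0,0],
    [0,0,0],
    [0,0,0],
  ],
  fingers=[0,0,0],
)

```text
time_s: 55.85
ee_pos: [0.5503, -0.1778, 0.0299]
eef_rot: [0.707, 0.707, 0.0, -0.0]
contact_force: [-2.4, -0.5, -1.8]
gripper_width: 0.007
grasp_force: 1.2
```

```bash
python3 - <<'E'
from h import *
s=arm.sense(); print(s['ee_pos'],s['contact_force'])
f=grab('top');P=cloud(f)
m=(P[...,2]>.074)&(P[...,2]<.1)&(P[...,1]>-.24)&(P[...,1]<-.19)&(P[...,0]<.59)&(P[...,0]>.5);q=P[m];print(len(q),np.percentile(q[:,0],[2,10,50]))
E
```

```text
[ 0.55034451 -0.17778027  0.02990359] [-2.35575214 -0.52413776 -1.76476766]
19 [0.5612605  0.56207622 0.56755463]
```

>>> jog_arm(
  linear=[
    [0,0.0015,0],
    [0,0.001,0],
    [0,0,0],
  ],
  rotation=[
    [0,0,0],
    [0,0,0],
    [0,0,0],
  ],
  fingers=[0,0,0],
)

```text
time_s: 56.28
ee_pos: [0.5523, -0.1778, 0.03]
eef_rot: [0.707, 0.707, -0.0, -0.0]
contact_force: [-5.1, -0.0, -0.3]
gripper_width: 0.002
grasp_force: 2.5
```

>>> jog_arm(
  linear=[
    [0,-0.01,0],
    [0,-0.03,0],
    [0,0,-0.04],
    [0,0,-0.06],
    [0,0,-0.06],
    [0,0,0],
  ],
  rotation=[
    [0,0,0],
    [0,0,0],
    [0,0,0],
    [0,0,0],
    [0,0,0],
    [0,0,0],
  ],
  fingers=[0,0,0,0,0,0],
)

```text
time_s: 57.02
ee_pos: [0.5157, -0.1786, 0.1958]
eef_rot: [0.707, 0.707, 0.003, 0.004]
contact_force: [0.3, 0.5, -1.2]
gripper_width: 0.005
grasp_force: 0.0
```

```bash
python3 - <<'E'
from h import *
for n in('top','scene'):
    f=grab(n);P=cloud(f)
    m=(P[...,2]>.074)&(P[...,2]<.1)&(P[...,1]>-.24)&(P[...,1]<-.11)&(P[...,0]<.58)&(P[...,0]>.5);q=P[m];print(n,len(q),np.percentile(q[:,0],[1,10,50]))
    print('rack tubes',[(o[0],o[3]) for o in tubes(f,.084,.1,(.46,.62,-.50,-.34))], rack(f)[1])
    rel=P-G; s=rel@d; r=np.linalg.norm(rel-s[...,None]*d,axis=-1); k=(r<.012)&(s>-.038)&(s<.03)&(f['image'].max(-1)<100); print('pin pts',k.sum(),P[k].mean(0))
save(load('scene'),'fin.png',(200,150,400,330),4)
E
```

```text
top 32 [0.55951942 0.56123524 0.56505209]
rack tubes [(np.int32(19), array([ 0.5172, -0.3915,  0.0924])), (np.int32(15), array([ 0.5094, -0.4505,  0.0923]))] ((536.1575317382812, -415.141845703125), (104.06138610839844, 149.0625), 80.63581848144531)
pin pts 40 [0.64674383 0.15513713 0.10916055]
scene 99 [0.5572166  0.55894465 0.56249192]
rack tubes [(np.int32(24), array([ 0.5161, -0.3942,  0.0895])), (np.int32(26), array([ 0.5071, -0.4521,  0.0892]))] ((533.83251953125, -416.44818115234375), (106.96996307373047, 148.76914978027344), 81.14308166503906)
pin pts 28 [0.647899   0.1494974  0.11168899]
```

View pics/fin.png

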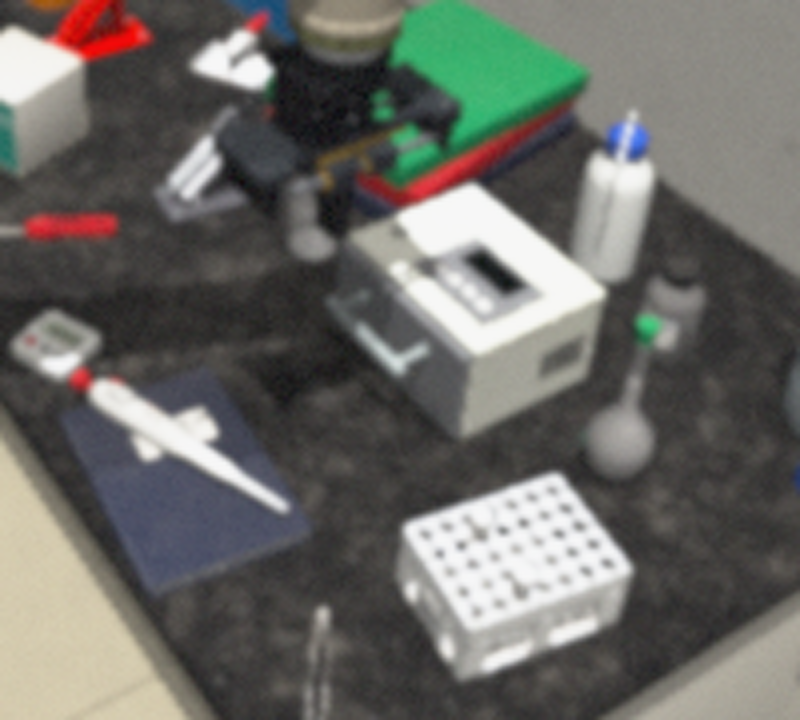

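The final view shows the drawer shut, both tubes upright in the rack at (475,525) and (515,585), and the flask and beaker in place. Handing in.

```bash
python3 -c "
from cell import arm
print(arm.job_done())"
```

```text
the job is handed in; nothing more can be done
None
```

The job is done and handed in: the latch was released with the pin, the pin is back in its rest, both tubes found in the drawer stand upright in the rack, and the drawer is shut and latched.

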